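# Draw the follower out of the herb slicer's feed tube with the draw hook

## Robot

A 6-joint arm with a two-finger parallel gripper is mounted at the origin on the work surface. World frame = base frame: x ahead of the robot, y to its left, z up, the work surface at z = 0. Lengths are in m, angles in degrees, forces in N, time in s.
With the tool pointing down it reaches from about 0.4 to 0.825 m from the base axis. Payload 7 kg.
Tool frame: the origin (TCP) lies at the very end of the fingers, on their centre line; the grasp point (between the pads) lies 19 mm behind it (ctrl.grip_depth is the z of the grasp point in the tool frame, in m); z points along the fingers, y is the direction in which the jaws open and shut (so a half turn about z gives the same grasp; the last joint's range is limited). The gripper opens to 88 mm and grips with 3 to 60 N. Pads are 19 mm wide; open, the fingers measure 130 mm over their backs; the gripper's body (78 mm by 193 mm) begins 47 mm behind the grasp point.
Start: joints at [-50.758, 20.546, 0.682, 0, -70.136, -16.507], TCP at [0.261, -0.623, 0.227] pointing down, gripper open.
Joint ranges: [-176.03, 176.03], [-82.01, 121.73], [-58.28, 71.71], [-173.87, 95.51], [-174.79, -0.11], [-173.66, 173.66]. Speed limits (degrees/s): [136.94, 136.94, 172.46, 180, 180, 180].

## Interface

Orientations are given as [roll, pitch, yaw] about the fixed x, y, z axes, in that order (R = Rz(yaw) Ry(pitch) Rx(roll)).
In Python, from plant import telemetry, snapshot, job, models, ctrl gives the robot as it stands.
- The arm moves only by the tool jog_arm, never from a script. Its argument "targets" is text: rows parted by semicolons, each of 7 numbers parted by spaces: the shift along the tool's x, y, z in m, then the turn, a rotation vector about the tool's x, y, z in degrees, then the gripper command: -1 is shut, 1 is fully open, values between are in proportion. A call has exactly 8 rows; each row is the pose to reach, as a shift and turn from the pose measured when the call began, along the tool's axes at that moment; what a row does not reach only later rows make up. A row lasts 1/8 s, in which the tool goes at most 62.5 mm and 10.7 degrees, less where a joint would pass 70% of its speed; a pose out of reach is approached as far as the arm can. A call with a gripper value outside its range is refused whole. The fingers move at their own pace and stop on an object; the grip force is fixed at half the most. Time passes only in rows, so rows that repeat a pose let the fingers close, or fill a call up. It gives the time, the measured TCP pose, the force and the opening at its end, in the units of the state.
- telemetry.get_obs(): the state, without advancing time (a new reading comes with each control period).
- snapshot(name): name is "side" or "top"; returns a dict with "img" (384x512x3 uint8, red, green, blue), "range_z" (384x512 float32, m along the optical axis (not along the pixel's ray), 0 where there is no reading), "intrinsics" (3x3 intrinsics, pixels), "R" (3x3) and "t" (3): a world point X has camera coordinates R X + t. Camera axes: x right, y down, z forward; pixel columns grow to the right and rows downward; lengths in m; the calibration is good to about 2 mm. A picture is of the moment at which its call begins.
- job.close_job(): hands the job in, once; it reports no verdict.
Trained networks look in a picture, given as the dict that the camera call returned (one of the last four; its "shot" number tells which), for a name from the list of things; names that differ only in an ending like _2 or _b are one class to them, and where a whole thing is asked for, a point or a joint stands for the part that bears it (a point fixed in the world has none). Each returns a list of dicts, best first, with "conf" (0 to 1); they miss things now and then, are a little off and sometimes report something else, mostly with a low value. They report only what shows in the picture. A call takes as long as a camera call. They do not tell look-alikes from the thing itself.
- models.cut_out(name, picture): "region" (384x512 bool, what is visible of it) and "uv" ([column, row] in pixels, amid what is visible of it).
- models.spot_point(name, picture): "uv" ([column, row] in pixels: a listed point, or the origin of a listed thing).
The state is a dict: "clock": time; "joint_pos": joint angles; "qvel": joint speeds; "tau": joint torques, N m; "tool_pos": TCP position; "orientation": TCP orientation; "force": force on the tool from outside, world axes, zero at the start; "moment": the same for the moment, N m; "opening": finger opening in m.
Only numpy, scipy, OpenCV 4.12 (cv2) and the standard library are available. Lean on these libraries where they do the work, as an engineer would, in place of code of your own. Each camera call takes 0.05 s, during which the arm holds its last target.

## Task

The slicer's feed tube is to be reloaded: take the draw hook from its stand, hook the loop of the steel follower down in the clear tube and draw it up; the keeper ring holds it back at the mouth until the follower is turned so that its two notches meet the keeper's two lugs, so turn it with the hook by feel and never force it. Draw it right out, stand it upright, free of the hook, on the floor of the parts tray - set down, not dropped, and not touched with the fingers - and hang the hook back upright in the fork of its stand. Leave everything else where it is, and do not press the hook hard against the tube or anything else.

Things in the scene. Friction and masses are not known exactly. Their poses are not given: they have to be found in the camera images.
- tube_mouth (a point): Centre of the open top of the slicer's upright clear feed tube, 175 mm above the table; z up. Bore 64 mm wide, 130 mm deep, wall 4 mm. A blue keeper ring (84 mm wide, to 2 mm above this point) sits round the mouth: two opposite yellow lugs, 9 mm wide, reach into the bore to 25 mm from its axis, from 12 to 4 mm below this point. Axes as slicer.
- slicer: The fixed slicer; origin on the table under tube_mouth. Drum 216 mm wide, 45 mm high, centred 45 mm along x; white motor box, 98 mm high, from 162 to 248 mm along x, 75 mm to either side. The keeper's lugs lie along the slicer's x axis, give or take up to 0.6 rad about z: its angle differs each time and is NOT reported, see or feel it. It is clamped and does not turn.
- follower_center (a point): Centre of the follower's steel disc, 60 mm wide, 28 mm high, about 0.3 kg, z up; starts on the bore's floor. Two notches 13 mm wide, at +x and -x of the disc, cut from the rim to 23.5 mm from its axis through its full height: only with both within about 0.08 rad of the keeper's lugs can it leave the tube. It turns freely in the bore, 2 mm clear all round.
- follower: The whole follower with its loop; origin in the middle of the disc's underside, axes as follower_center. The loop: a fixed upright staple of 5 mm brass wire in the disc's y-z plane, legs 13 mm either side of the middle, straight level crown 16 mm long, its centre-line 32 mm above the disc's top (60 mm above this origin). The hook enters it along the disc's x, from either side.
- hook_grip (a point): Middle of the draw hook's orange handle, a square bar 18 x 18 mm, 85 mm long (z along it, up when hanging), sides along its x and y axes. Grip it here. The tool weighs about 0.12 kg.
- hook_foot (a point): Foot of the draw hook, 172 mm below hook_grip, axes alike. The shank, a flat strip 4 mm (x) by 12 mm (y), ends here in a toe 4 mm thick (2 mm above and below this point) to +x; its turned-up tip, 9 to 13 mm along x, tops out 9 mm above this point. Throat between shank and tip 7 mm; the wire can twist 0.16 rad in it. Flange 34 mm wide, underside 125 mm above this point.
- hook: The whole draw hook; origin and axes as hook_foot.
- stand_seat (a point): Middle of the slot on top of the stand's fork, 150 mm above the table. The slot, 19 mm wide, runs along x, open to -x (towards the robot), closed 12 mm on the +x side. The hook hangs with its shank in the slot and its flange on the two tines (14 mm wide, 8 mm thick). A ridge 3 mm high across the tines, 19 to 23 mm on the -x side, keeps it in: lift the hook to pass.
- stand: The hook's fixed stand; origin on the table under stand_seat, same axes; base plate 110 x 85 mm, 8 mm thick; a 14 mm post 50 mm behind (+x) the seat, no higher than the fork.
- tray: Fixed stainless parts tray 170 mm (its x) by 230 mm (its y), walls 3 mm thick, 22 mm high; origin under its centre, floor 3 mm above the table. The blue tube cap and the black clamp knob lie in its +y half; the -y half is free.
- tube_cap: Blue plastic cap of the tube, 76 mm wide, 28 mm high, in the tray's +y half; leave it.
- clamp_knob: Black clamp knob 32 mm wide, 34 mm high, in the tray's +y half; leave it.
- root_a: Brown root piece about 98 mm long, 36 mm thick; leave it.
- root_b: Another brown root piece of the same size; leave it.
- herb_jar: Amber glass jar 72 mm wide, 110 mm high with white lid; leave it.
- bowl: White bowl 120 mm wide, 55 mm high; leave it.
- brush: Brush lying on the table; leave it.
There are look-alikes about, which are no part of the job. Of the things that look like the stand, take the one that is farthest to the robot's right at the start.

How it is judged:
By the outcome, as a careful person would: the job done as asked, in the order asked, and still so for the second after the job is handed in, with the robot touching nothing.
It also fails if it takes over 72 s, if anything falls off the work surface, if the arm or the gripper's body presses on something with over 40 N, if the wrist force passes 120 N, or if a joint passes its speed limit or range.

## Working session

There is one attempt and no reset: what is moved stays moved. The work goes in short steps, Python scripts to look and compute and a tool call to move; the robot and the scene stay as the last step left them, time stands still between calls to the robot, and variables do not carry over. Pictures are saved under pics/ and viewed, and the job is handed in when it is done.

Besides the shell and the picture viewer there is one more tool, called after "Call:" by a JSON object that holds its "method" and its "body". jog_arm: Moves the arm, as the interface text tells. Its arguments: {"type":"object","properties":{"targets":{"type":"string"}},"required":["targets"]}

```bash
ls -la; mkdir -p pics; cat > h.py <<'E'
import sys; sys.path.insert(0,'.')
import numpy as np, cv2
from scipy.spatial.transform import Rotation as Ro
from plant import telemetry, snapshot, job, models, ctrl
def save(s,n,crop=None,scale=1):
    im=s['img'][:,:,::-1].copy()
    if crop: a,b,c,d=crop; im=im[b:d,a:c]
    if scale!=1: im=cv2.resize(im,None,fx=scale,fy=scale,interpolation=cv2.INTER_CUBIC)
    cv2.imwrite('pics/'+n,im)
def w(s,uv,z):  # pixel with depth along axis z -> world
    K=s['intrinsics'];r=np.linalg.inv(K)@[uv[0],uv[1],1]
    return s['R'].T@(r*z-s['t'])
def wz(s,uv,h): # intersect with plane z=h
    K=s['intrinsics'];r=s['R'].T@(np.linalg.inv(K)@[uv[0],uv[1],1]);c=-s['R'].T@s['t']
    return c+r*(h-c[2])/r[2]
def px(s,X):
    p=s['intrinsics']@(s['R']@np.array(X)+s['t']);return p[:2]/p[2]
def d(s,uv): 
    u,v=int(round(uv[0])),int(round(uv[1]));return float(s['range_z'][v,u])
def st():
    o=telemetry.get_obs();
    print({k:np.round(v,4).tolist() for k,v in o.items() if k in('clock','tool_pos','orientation','force','moment','opening','joint_pos')})
    return o
E
python3 - <<'E'
from h import *
o=st(); print(ctrl.grip_depth,[x for x in dir(ctrl) if x[0]!='_'])
for n in('side','top'):
    s=snapshot(n); save(s,n+'0.png'); print(n,s['R'].round(3).tolist(),s['t'].round(3),s['intrinsics'].round(1).tolist(), -s['R'].T@s['t'])
    for nm in['tube_mouth','stand_seat','hook_grip','hook_foot','tray','slicer','stand','follower_center']:
        for r in models.spot_point(nm,s)[:4]:
            print(nm,r['conf'],np.round(r['uv'],1),w(s,r['uv'],d(s,r['uv'])).round(3))
E
```

```text
total 12
drwxr-xr-x  3 agent agent 4096 Dec  7 09:24 .
drwxr-xr-x 23 root  root  4096 Dec  7 09:24 ..
drwxr-xr-x  2 agent agent 4096 Dec  7 09:24 pics
{'clock': 0.0, 'joint_pos': [-50.7576, 20.5915, 0.6337, -0.0216, -70.1354, -16.5093], 'tool_pos': [0.2607, -0.6221, 0.2256], 'orientation': [179.9048, -0.0071, -157.2743], 'force': [-0.3868, 0.2044, 0.6277], 'moment': [0.0846, -0.0142, 0.014], 'opening': 0.0878}
-0.0188 ['PlanningError', 'grip_depth']
side [[-0.98, -0.2, -0.02], [-0.114, 0.636, -0.763], [0.165, -0.745, -0.646]] [0.53  0.099 1.481] [[450.4, 0.0, 256.8], [0.0, 450.4, 188.8], [0.0, 0.0, 1.0]] [0.28588925 1.14629356 1.04289571]
tube_mouth 0.6 [249.1 158. ] [ 0.574 -0.048  0.14 ]
stand_seat 0.85 [237.5 234.5] [0.524 0.329 0.164]
stand_seat 0.69 [300.6 281. ] [0.346 0.324 0.   ]
stand_seat 0.42 [271.3 375.5] [0.379 0.621 0.006]
hook_grip 0.86 [239.9 220.5] [0.516 0.323 0.212]
hook_foot 0.59 [240.8 264.2] [0.522 0.322 0.034]
tray 0.85 [293.3 155.2] [ 0.452 -0.278  0.003]
slicer 0.64 [251.5 197.6] [0.549 0.046 0.048]
stand 0.84 [238.7 267.1] [0.531 0.315 0.011]
stand 0.56 [298
[... 425 characters left out ...]
.178]
stand_seat 0.9 [157.5 185.2] [ 0.562  0.541 -0.002]
stand_seat 0.69 [355.6 163.4] [ 0.664 -0.258  0.086]
stand_seat 0.68 [203.2 188.7] [0.512 0.313 0.194]
stand_seat 0.62 [164.7 239.1] [0.341 0.488 0.001]
hook_grip 0.42 [207.6 186. ] [0.532 0.305 0.156]
hook_foot 0.4 [209.  195.6] [0.497 0.298 0.151]
tray 0.63 [393.5 166.3] [ 0.68  -0.431  0.019]
tray 0.58 [356.1 224.9] [ 0.432 -0.278  0.006]
slicer 0.68 [292.8 189.7] [ 0.527 -0.007  0.177]
stand 0.95 [177.7 244. ] [0.324 0.432 0.007]
stand 0.69 [210.5 196.8] [0.521 0.317 0.004]
stand 0.56 [167.  195.6] [0.517 0.494 0.01 ]
follower_center 0.4 [293.8 188.8] [ 0.555 -0.019  0.068]
follower_center 0.26 [352.6 164.6] [ 0.668 -0.253  0.056]
```

View pics/side0.png

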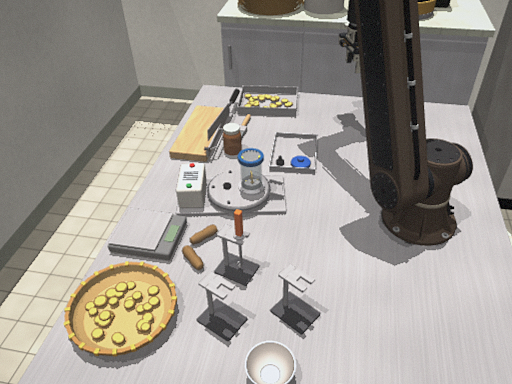

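View pics/top0.png

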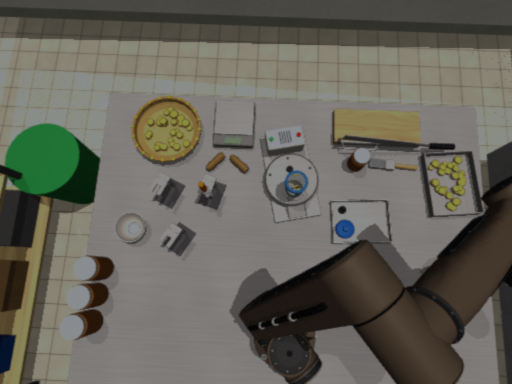

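The side view shows three stands. The one nearest the robot's right (about px 238,240) holds the orange-handled hook. The tray with the blue cap and knob is at (295,152), and the tube is at (250,165).

```bash
python3 - <<'E'
from h import *
s=snapshot('side'); save(s,'side1.png',(175,140,325,290),5); 
t=snapshot('top'); save(t,'top1.png',(150,140,330,250),4.4)
save(t,'top1b.png',(320,180,400,250),8)
np.savez('/tmp/s0.npz',**{k:s[k] for k in('img','range_z','intrinsics','R','t')});np.savez('/tmp/t0.npz',**{k:t[k] for k in('img','range_z','intrinsics','R','t')})
E
```

```text
(no output)
```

View pics/side1.png

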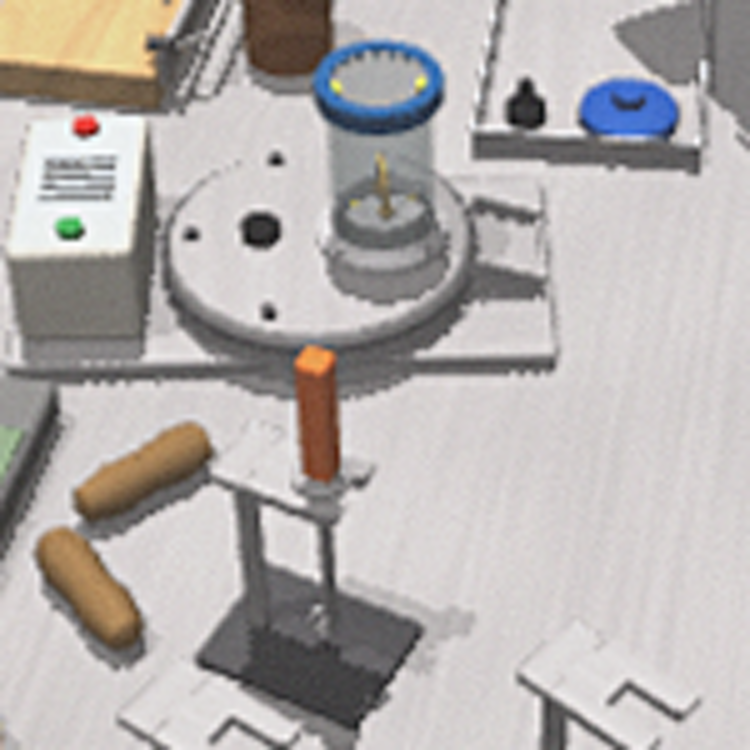

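View pics/top1.png

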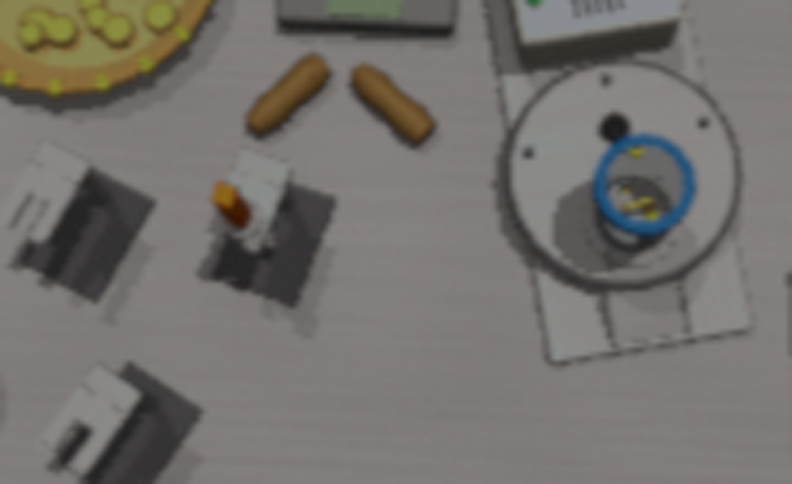

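View pics/top1b.png

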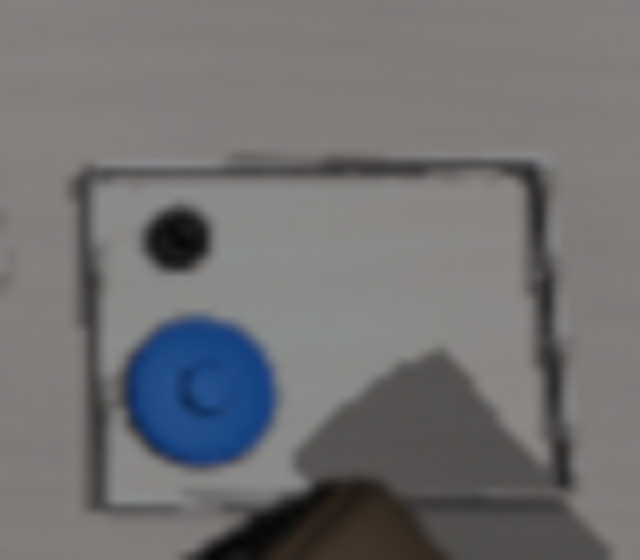

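```bash
cat >> h.py <<'E'
def cloud(s,box=None):
    H,W=s['range_z'].shape;vv,uu=np.mgrid[:H,:W];z=s['range_z'].astype(float)
    K=s['intrinsics'];P=np.stack([(uu-K[0,2])/K[0,0]*z,(vv-K[1,2])/K[1,1]*z,z],-1)
    X=(P-s['t'])@s['R']; X[z<=0]=np.nan
    return X
def hsv(s): return cv2.cvtColor(s['img'],cv2.COLOR_RGB2HSV)
def reproj(s,mask,h): # mask pixels -> plane
    v,u=np.nonzero(mask);return np.array([wz(s,(a,b),h) for a,b in zip(u,v)])
E
python3 - <<'E'
from h import *
S={'side':dict(np.load('/tmp/s0.npz')),'top':dict(np.load('/tmp/t0.npz'))}
for n,s in S.items():
    X=cloud(s);h=hsv(s).astype(int)
    near=lambda c,r:(np.hypot(X[...,0]-c[0],X[...,1]-c[1])<r)
    blue=(h[...,0]>95)&(h[...,0]<125)&(h[...,1]>130)
    cx=px(s,[0.585,-0.015,0.175]);vv,uu=np.mgrid[:384,:512];loc=np.hypot(uu-cx[0],vv-cx[1])<30
    m=(blue&loc)
    cs,_=cv2.findContours(m.astype(np.uint8),0,cv2.CHAIN_APPROX_NONE);c=max(cs,key=cv2.contourArea)[:,0]
    print(n,'blue',m.sum(),'z',np.nanpercentile(X[m][:,2],[5,50,90,98]).round(4))
    print('  cloud top med',np.nanmedian(X[m&(X[...,2]>.17)],0).round(4))
    (e)=cv2.fitEllipse(c);print('  ellipse',np.round(e[0],2),np.round(e[1],1),wz(s,e[0],.172).round(4))
    org=(h[...,0]<14)&(h[...,1]>150)
    cx=px(s,[0.522,0.318,0.2]);loc=np.hypot(uu-cx[0],vv-cx[1])<30
    m=org&loc;Q=X[m];print('  orange',m.sum(),np.nanmedian(Q,0).round(4),np.nanpercentile(Q[:,2],[1,10,50,90,99]).round(3))
    tp=Q[Q[:,2]>np.nanpercentile(Q[:,2],98)-.006];print('  top face',tp.mean(0).round(4),len(tp))
    # fork
    f=(abs(X[...,2]-.150)<.005)&near((.53,.315),.1);print('  fork',f.sum(),np.round(np.nanmean(X[f],0),4))
    yl=(h[...,0]>20)&(h[...,0]<35)&(h[...,1]>140)
    cx=px(s,[0.585,-0.015,0.14]);loc=np.hypot(uu-cx[0],vv-cx[1])<32
    nn,lab,stt,cen=cv2.connectedComponentsWithStats((yl&loc).astype(np.uint8))
    for i in range(1,nn):print('  yellow',stt[i,4],cen[i].round(1),'at.167',wz(s,cen[i],.169).round(4),'cloud',np.nanmedian(X[lab==i],0).round(3))
E
```

```text
side blue 115 z [0.1745 0.1779 0.1803 0.1815]
  cloud top med [ 0.5642 -0.0058  0.178 ]
  ellipse [249.96 155.81] [14.2 24.8] [ 0.5641 -0.0182  0.172 ]
  orange 95 [0.5214 0.3275 0.2057] [0.161 0.168 0.206 0.241 0.243]
  top face [0.5209 0.3239 0.2408] 18
  fork 285 [0.5474 0.3189 0.1512]
  yellow 1 [242. 157.] at.167 [ 0.5893 -0.0113  0.169 ] cloud [ 0.588 -0.006  0.173]
  yellow 1 [259. 156.] at.167 [ 0.5355 -0.0263  0.169 ] cloud [ 0.535 -0.024  0.171]
top blue 135 z [0.1644 0.1754 0.1795 0.1814]
  cloud top med [ 0.5524 -0.013   0.1759]
  ellipse [295.82 181.75] [21.3 22. ] [ 0.558  -0.0173  0.172 ]
  orange 17 [0.5117 0.3098 0.2008] [0.174 0.182 0.201 0.22  0.229]
  top face [0.5132 0.307  0.2262] 2
  fork 182 [0.5429 0.3053 0.1499]
  yellow 2 [294.  174.5] at.167 [ 0.5858 -0.0102  0.169 ] cloud [ 0.585 -0.01   0.172]
  yellow 4 [297.2 187.2] at.167 [ 0.5384 -0.0233  0.169 ] cloud [ 0.559 -0.03   0.082]
```

```bash
cat >> h.py <<'E'
def render(s,polys,x0,y0,x1,y1,k=8):
    m=np.zeros(((y1-y0)*k,(x1-x0)*k),np.uint8)
    for P in polys:
        q=np.array([px(s,p) for p in P]); q=(q+0.5-[x0,y0])*k-0.5
        cv2.fillConvexPoly(m,cv2.convexHull(np.round(q*16).astype(np.int32)),255,cv2.LINE_8,4)
    return m.reshape(y1-y0,k,x1-x0,k).mean((1,3))/255
def boxpts(x,y,yaw,z0,z1,a,b):
    c,sn=np.cos(yaw),np.sin(yaw)
    return [[x+c*i*a-sn*j*b,y+sn*i*a+c*j*b,z] for i in(-1,1) for j in(-1,1) for z in(z0,z1)]
E
python3 - <<'E'
from h import *
from scipy.optimize import minimize
S={'side':dict(np.load('/tmp/s0.npz')),'top':dict(np.load('/tmp/t0.npz'))}
for n,s in S.items():
    im=s['img'].astype(float)
    uv=px(s,[.52,.32,.2]);x0,y0=(uv-22).astype(int);x1,y1=x0+44,y0+44
    sub=im[y0:y1,x0:x1]; f=(sub[...,0]-sub[...,2])/np.maximum(sub.sum(-1),30)
    sat=np.clip(f/np.percentile(f,99),0,1); sat[f<.12]*=0.0
    # soft: R-B normalised by the fully-orange neighborhood
    print(n,np.round(np.percentile(f,[50,90,95,99]),3),(sat>.5).sum())
    for yaw in np.radians([0,15,30,45,60,75]):
        cost=lambda p:((render(s,[boxpts(p[0],p[1],yaw,.1545,.2395,.009,.009)],x0,y0,x1,y1)-sat)**2).sum()
        r=min((minimize(cost,[.52+i,.318+j],method='Nelder-Mead',options=dict(initial_simplex=[[.52+i,.318+j],[.526+i,.318+j],[.52+i,.325+j]],xatol=1e-4)) for i in(-.006,.004) for j in(-.008,.004)),key=lambda r:r.fun)
        print(np.degrees(yaw).round(),r.x.round(4),round(r.fun,2))
    save(s,n+'_handle.png',(x0,y0,x1,y1),12)
E
```

```text
side [0.008 0.167 0.301 0.358] 193
0.0 [0.5234 0.3159] 24.23
15.0 [0.5234 0.3151] 14.98
30.0 [0.5235 0.3154] 22.52
45.0 [0.5238 0.3149] 42.79
60.0 [0.5226 0.3153] 49.76
75.0 [0.5237 0.3157] 42.71
top [0.013 0.018 0.175 0.503] 85
0.0 [0.5193 0.3156] 34.49
15.0 [0.5193 0.3171] 31.99
30.0 [0.5201 0.3169] 26.47
45.0 [0.5191 0.3165] 24.96
60.0 [0.5196 0.3164] 29.89
75.0 [0.5191 0.3171] 33.78
```

View pics/top_handle.png

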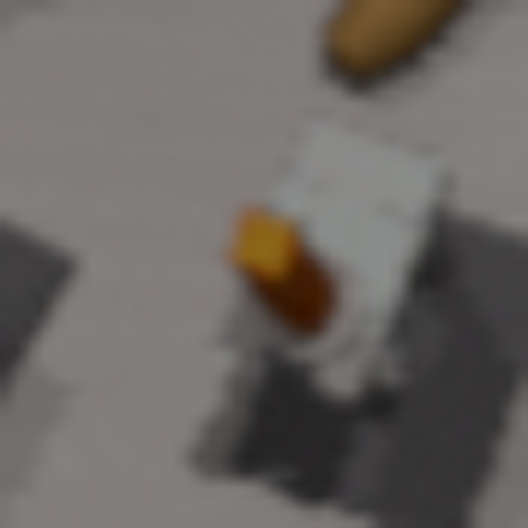

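View pics/side_handle.png

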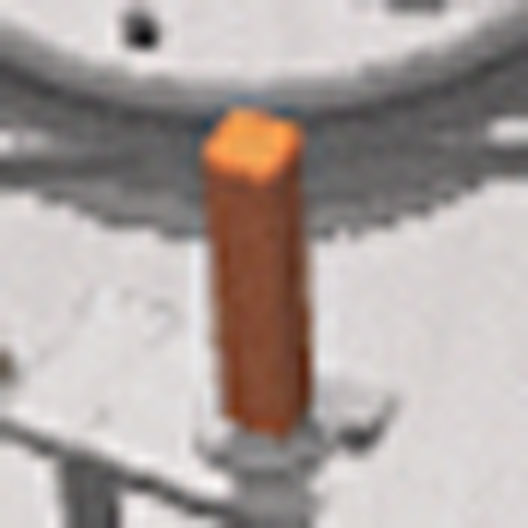

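```bash
python3 - <<'E'
from h import *
from scipy.optimize import minimize
S={'side':dict(np.load('/tmp/s0.npz')),'top':dict(np.load('/tmp/t0.npz'))}
D=[]
for n,s in S.items():
    im=s['img'].astype(float)
    uv=px(s,[.52,.32,.2]);x0,y0=(uv-22).astype(int);x1,y1=x0+44,y0+44
    sub=im[y0:y1,x0:x1]; f=(sub[...,0]-sub[...,2])/np.maximum(sub.sum(-1),30)
    if n=='top': f[:8]=0; 
    sat=np.clip(f/(.30 if n=='side' else .4),0,1); sat[f<.1]=0
    D.append((s,sat,x0,y0,x1,y1))
for n,dd in zip(S,D):
  print(n)
  for yaw in np.radians(np.arange(-40,50,10)):
    s,sat,x0,y0,x1,y1=dd
    cost=lambda p:((render(s,[boxpts(p[0],p[1],yaw,.1545,.2395,.009,.009)],x0,y0,x1,y1)-sat)**2).sum()
    r=minimize(cost,[.521,.316],method='Nelder-Mead',options=dict(initial_simplex=[[.518,.313],[.526,.313],[.518,.32]],xatol=1e-4))
    print(np.degrees(yaw).round(),r.x.round(4),round(r.fun,2))
# stand geometry: dark base plate & fork
s=S['side'];save(s,'stand_s.png',(195,215,275,290),10)
for n,s in S.items():
    X=cloud(s)
    f=(abs(X[...,2]-.150)<.004)&(np.hypot(X[...,0]-.53,X[...,1]-.315)<.08)&(s['img'].min(-1)>(130 if n=='side' else 95))
    Q=X[f][:,:2].astype(np.float32);r=cv2.minAreaRect(Q*1000);print(n,'fork rect',np.round(r[0],1),np.round(r[1],1),round(r[2],1),len(Q))
    b=(abs(X[...,2]-.008)<.005)&(np.hypot(X[...,0]-.53,X[...,1]-.315)<.09)&(s['img'].max(-1)<(110 if n=='side' else 80))
    print(' base',b.sum());nn,lab,stt,cen=cv2.connectedComponentsWithStats(b.astype(np.uint8));
    for i in range(1,nn):
        if stt[i,4]>60:
            r=cv2.minAreaRect((X[lab==i][:,:2]*1000).astype(np.float32));print('  ',stt[i,4],np.round(r[0],1),np.round(r[1],1),round(r[2],1))
E
```

```text
side
-40.0 [0.5227 0.3159] 38.92
-30.0 [0.5228 0.3153] 41.63
-20.0 [0.5235 0.315 ] 38.78
-10.0 [0.5238 0.3157] 29.17
0.0 [0.5233 0.3154] 16.69
10.0 [0.5236 0.3151] 8.23
20.0 [0.5233 0.3157] 10.6
30.0 [0.5236 0.3152] 15.58
40.0 [0.5238 0.3147] 29.38
top
-40.0 [0.5198 0.3165] 8.61
-30.0 [0.5201 0.3168] 11.34
-20.0 [0.5205 0.317 ] 14.12
-10.0 [0.5197 0.317 ] 15.31
0.0 [0.5206 0.3159] 15.61
10.0 [0.5204 0.3169] 14.66
20.0 [0.5197 0.317 ] 12.11
30.0 [0.521 0.317] 8.49
40.0 [0.5204 0.3172] 6.84
side fork rect [541.7 315.2] [48.7 81.9] 71.5 214
 base 699
   699 [536.6 318.6] [ 85.  106.7] 73.8
top fork rect [539.2 308.9] [46.6 77.6] 71.5 136
 base 318
   318 [533.9 313.2] [ 86.1 104.5] 72.9
```

View pics/stand_s.png

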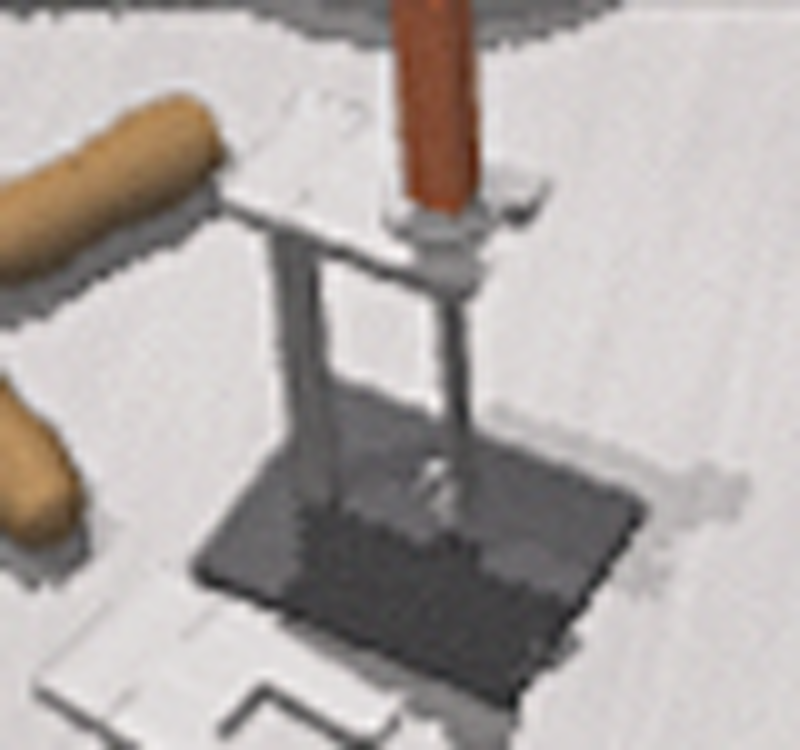

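```bash
python3 - <<'E'
from h import *
s=dict(np.load('/tmp/s0.npz'))
f=lambda c,z,o,k:wz(s,(o[0]+c[0]/k-.5,o[1]+c[1]/k-.5),z)
A=[f(c,.008,(195,215),10) for c in((200,570),(515,705),(645,510))]
print(np.round(A,4));dv=A[0]-A[1];print(np.degrees(np.arctan2(dv[1],dv[0])),np.linalg.norm(dv)); dv=A[1]-A[2];print(np.degrees(np.arctan2(dv[1],dv[0])),np.linalg.norm(dv))
uv=px(s,[.52,.32,.2]);x0,y0=(uv-22).astype(int)
A=[f(c,.2395,(x0,y0),12) for c in((205,150),(258,183),(300,135),(245,106))]
print(np.round(A,4),np.mean(A,0))
for i in range(4):
    dv=A[i]-A[(i+1)%4];print(np.degrees(np.arctan2(dv[1],dv[0])).round(1),np.linalg.norm(dv).round(4))
save(s,'hz.png',(x0+14,y0+6,x0+30,y0+18),40)
E
```

```text
[[0.5976 0.3418 0.008 ]
 [0.4962 0.3725 0.008 ]
 [0.4739 0.2958 0.008 ]]
-16.83827868363462 0.10596561591467117
73.78142636147186 0.07994806943581531
[[0.5322 0.322  0.2395]
 [0.5184 0.3301 0.2395]
 [0.5129 0.3137 0.2395]
 [0.5269 0.3067 0.2395]] [0.52261971 0.3181156  0.2395    ]
-30.4 0.0159
71.4 0.0173
153.7 0.0156
-109.1 0.0161
```

View pics/hz.png

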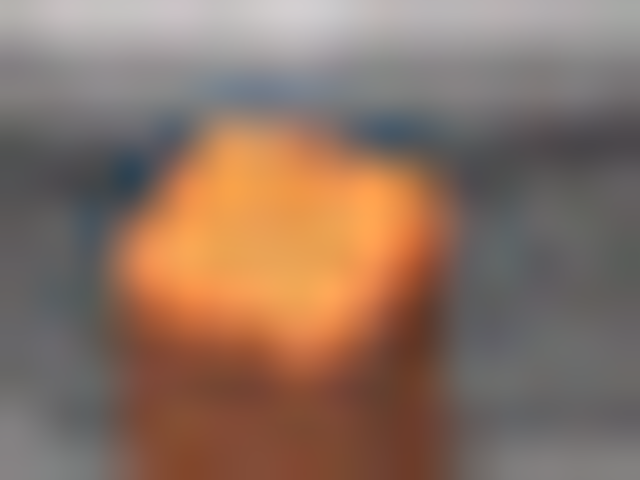

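```bash
cat >> h.py <<'E'
def goto(p,yaw,frm=None):
    """print tool-frame shift + rotvec from the measured pose to world p, straight down yaw(deg)"""
    o=telemetry.get_obs();R=Ro.from_euler('xyz',o['orientation'],degrees=True)
    T=Ro.from_euler('xyz',[180,0,yaw],degrees=True)
    dp=R.inv().apply(np.array(p)-o['tool_pos']);rv=(R.inv()*T).as_rotvec(degrees=True)
    print('->',np.round(p,4),yaw,':',np.round(dp,4).tolist(),np.round(rv,2).tolist())
E
python3 - <<'E'
from h import *
goto([.45,-.05,.30],-130);goto([.5222,.3165,.29],-109)
E
```

```text
-> [ 0.45 -0.05  0.3 ] -130 : [-0.3957, 0.455, -0.0734] [-0.0, 0.0, -27.27]
-> [0.5222 0.3165 0.29  ] -109 : [-0.604, 0.7651, -0.0634] [-0.0, 0.0, -48.27]
```

Call:
{"method": "jog_arm", "body": {"targets": "-0.05 0.057 -0.04 0 0 0 1; -0.1 0.115 -0.073 0 0 -5 1; -0.15 0.172 -0.073 0 0 -10 1; -0.2 0.23 -0.073 0 0 -15 1; -0.25 0.287 -0.073 0 0 -20 1; -0.3 0.345 -0.073 0 0 -25 1; -0.35 0.402 -0.073 0 0 -28 1; -0.396 0.455 -0.073 0 0 -30 1"}}

```text
clock: 2.0
tool_pos: [0.4138, -0.1589, 0.2995]
orientation: [-179.9, 0.1, -127.2]
force: [1.5, -0.7, -0.2]
opening: 0.0881
```

```bash
python3 - <<'E'
from h import *
st();goto([.5222,.3165,.28],-109)
E
```

```text
{'clock': 2.0, 'joint_pos': [4.6384, -4.6317, -19.747, 0.0081, -74.7951, -41.8229], 'tool_pos': [0.4138, -0.1589, 0.2995], 'orientation': [-179.928, 0.054, -127.1823], 'force': [1.4787, -0.6691, -0.2201], 'moment': [-0.0005, -0.1925, -0.0778], 'opening': 0.0881}
-> [0.5222 0.3165 0.28  ] -109 : [-0.4443, 0.201, 0.0197] [-0.08, 0.04, -18.18]
```

Call:
{"method": "jog_arm", "body": {"targets": "-0.056 0.025 0 0 0 -3 1; -0.112 0.05 0 0 0 -6 1; -0.167 0.075 0 0 0 -9 1; -0.222 0.1 0 0 0 -12 1; -0.278 0.125 0 0 0 -15 1; -0.333 0.15 0.005 0 0 -18 1; -0.389 0.176 0.012 0 0 -18.2 1; -0.444 0.201 0.02 0 0 -18.2 1"}}

```text
clock: 3.0
tool_pos: [0.5222, 0.3185, 0.2798]
orientation: [-179.9, 0.1, -109.0]
force: [1.2, 0.2, 0.5]
opening: 0.0877
```

```bash
python3 - <<'E'
from h import *
st();goto([.5222,.3165,.178],-109)
s=snapshot('side');save(s,'side2.png',(175,120,325,290),4.5)
t=snapshot('top');save(t,'top2.png',(150,140,300,250),5)
E
```

```text
{'clock': 3.0, 'joint_pos': [49.7019, 12.888, -3.0914, 0.0798, -73.9097, -68.6797], 'tool_pos': [0.5222, 0.3185, 0.2798], 'orientation': [-179.8883, 0.0754, -108.9557], 'force': [1.1817, 0.218, 0.5426], 'moment': [0.0317, -0.0039, -0.0183], 'opening': 0.0877}
-> [0.5222 0.3165 0.178 ] -109 : [0.002, -0.0004, 0.1018] [-0.11, 0.08, 0.04]
```

View pics/side2.png

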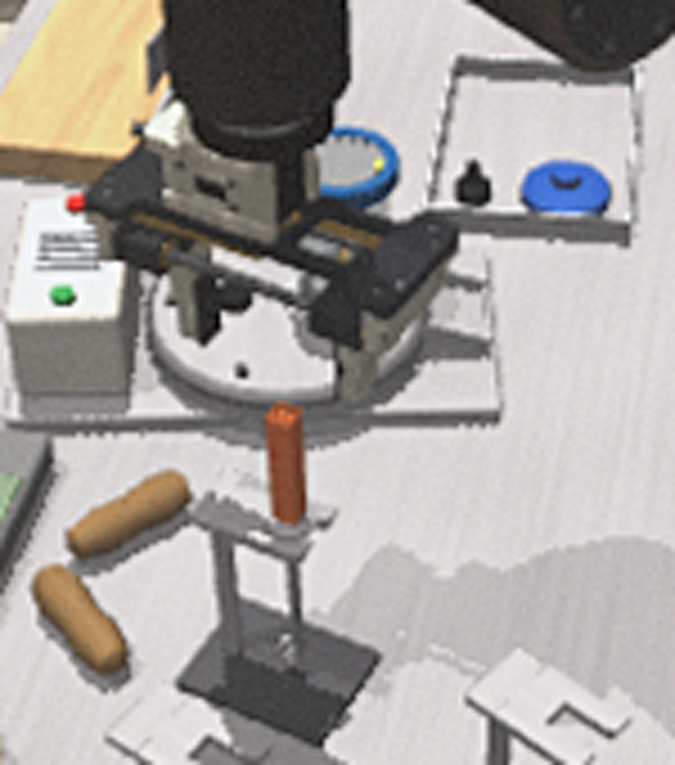

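Call:
{"method": "jog_arm", "body": {"targets": "0.001 0 0.03 0 0 0 1; 0.001 0 0.06 0 0 0 1; 0.001 0 0.085 0 0 0 1; 0.001 0 0.1018 0 0 0 1; 0.001 0 0.1018 0 0 0 1; 0.001 0 0.1018 0 0 0 0; 0.001 0 0.1018 0 0 0 -0.3; 0.001 0 0.1018 0 0 0 -1"}}

```text
clock: 4.1
tool_pos: [0.522, 0.3199, 0.1758]
orientation: [-180.0, -0.1, -108.8]
force: [-1.1, 0.2, -1.1]
opening: 0.0629
```

Call:
{"method": "jog_arm", "body": {"targets": "0 0 0 0 0 0 -1; 0 0 0 0 0 0 -1; 0 0 0 0 0 0 -1; 0 0 -0.002 0 0 0 -1; 0 0 -0.004 0 0 0 -1; 0 0 -0.006 0 0 0 -1; 0 0 -0.007 0 0 0 -1; 0 0 -0.007 0 0 0 -1"}}

```text
clock: 5.1
tool_pos: [0.522, 0.3199, 0.1828]
orientation: [-180.0, -0.0, -108.8]
force: [0.3, -0.2, -2.2]
opening: 0.0178
```

```bash
python3 - <<'E'
from h import *
st()
s=snapshot('side');save(s,'side3.png',(195,170,295,290),5)
E
```

```text
{'clock': 5.1, 'joint_pos': [49.787, 16.4853, -11.1384, 0.0496, -62.4093, -68.6213], 'tool_pos': [0.522, 0.3199, 0.1828], 'orientation': [-179.9711, -0.0467, -108.8114], 'force': [0.2767, -0.2115, -2.2441], 'moment': [0.0174, 0.0773, 0.0243], 'opening': 0.0178}
```

View pics/side3.png

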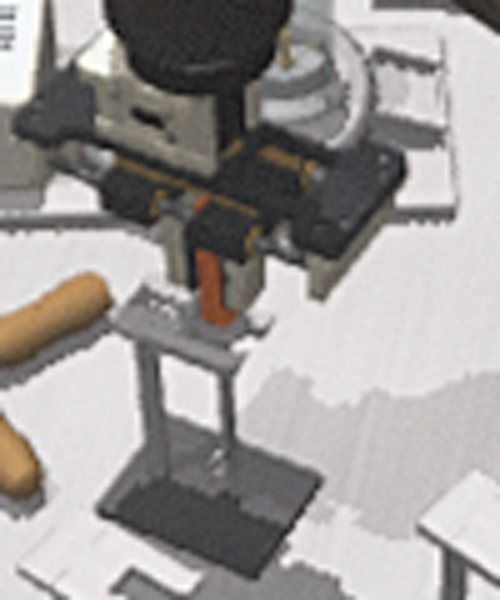

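Call:
{"method": "jog_arm", "body": {"targets": "0 0.008 0 0 0 0 -1; 0 0.018 0 0 0 0 -1; 0 0.03 0 0 0 0 -1; 0 0.045 0 0 0 0 -1; 0 0.06 0 0 0 0 -1; 0 0.075 0 0 0 0 -1; 0 0.08 -0.02 0 0 0 -1; 0 0.08 -0.05 0 0 0 -1"}}

```text
clock: 6.15
tool_pos: [0.4448, 0.3457, 0.2326]
orientation: [180.0, -0.2, -108.8]
force: [-0.3, 1.4, -0.9]
opening: 0.0185
```

```bash
python3 - <<'E'
from h import *
st()
s=snapshot('side');save(s,'side4.png',(225,130,325,290),5)
t=snapshot('top');save(t,'top4.png',(230,140,340,240),7)
np.savez('/tmp/s1.npz',**{k:s[k] for k in('img','range_z','intrinsics','R','t')});np.savez('/tmp/t1.npz',**{k:t[k] for k in('img','range_z','intrinsics','R','t')})
E
```

```text
{'clock': 6.15, 'joint_pos': [57.7742, 9.9341, -13.0242, 0.0234, -67.1981, -76.5461], 'tool_pos': [0.4448, 0.3457, 0.2326], 'orientation': [179.9846, -0.1571, -108.7627], 'force': [-0.2593, 1.3539, -0.9067], 'moment': [0.0865, -0.0523, -0.0314], 'opening': 0.0185}
```

View pics/side4.png

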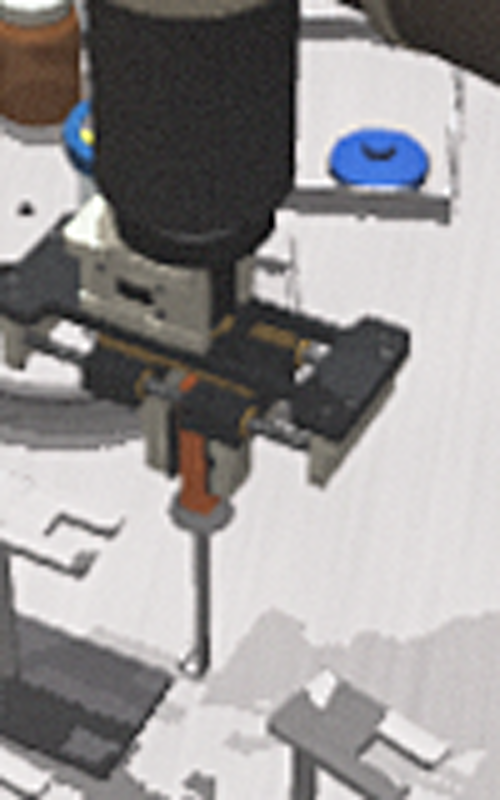

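View pics/top4.png

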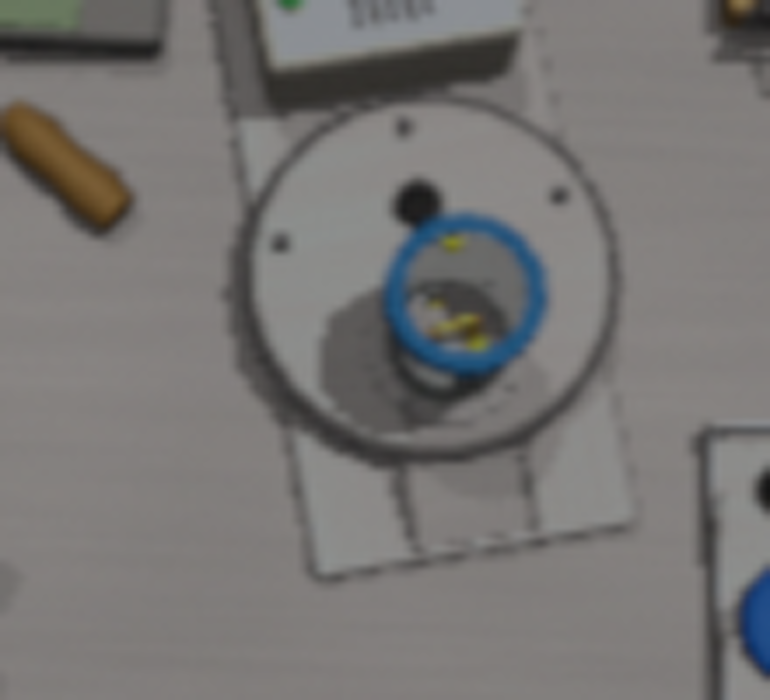

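```bash
python3 - <<'E'
from h import *
s=dict(np.load('/tmp/s0.npz'));t=dict(np.load('/tmp/t1.npz'))
save(s,'z1.png',(235,145,267,192),16); save(t,'z2.png',(278,165,312,200),20)
for uv in((246,181),(260,181)): print(wz(s,np.array(uv)-.4,.073))
E
```

```text
[ 0.5800899  -0.00805645  0.073     ]
[ 0.5330932  -0.01643027  0.073     ]
```

View pics/z1.png

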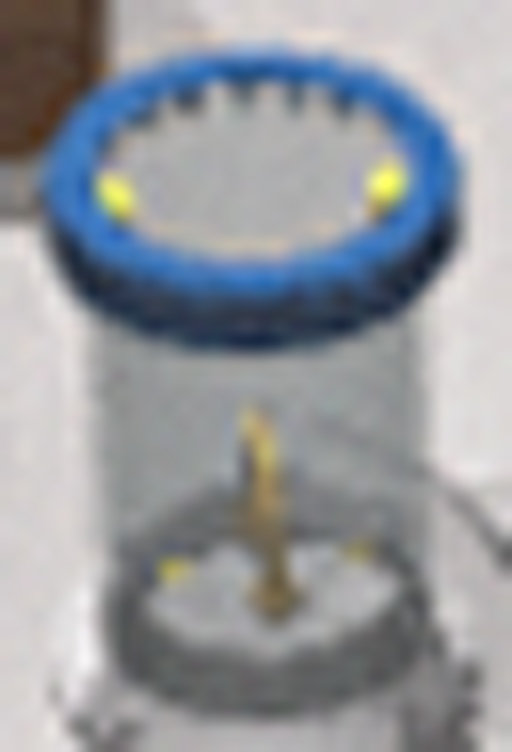

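View pics/z2.png

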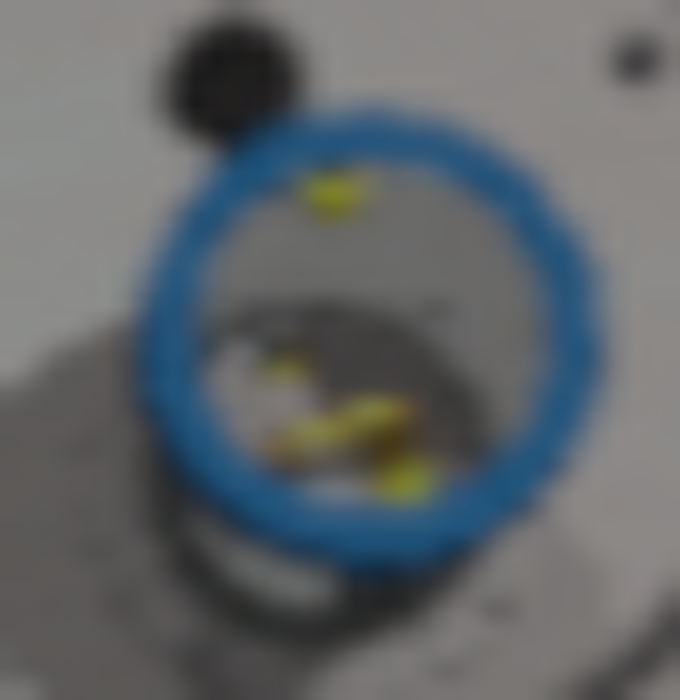

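```bash
python3 - <<'E'
from h import *
s=dict(np.load('/tmp/s0.npz'));t=dict(np.load('/tmp/t1.npz'))
S=lambda u,v,z:wz(s,(235+u/16-.5,145+v/16-.5),z)
T=lambda u,v,z:wz(t,(278+u/20-.5,165+v/20-.5),z)
az=lambda a,b:np.degrees(np.arctan2((a-b)[1],(a-b)[0])).round(1)
def pr(n,a,b):print(n,a.round(4),b.round(4),'mid',((a+b)/2).round(4),'len',np.linalg.norm(a-b).round(4),'az',az(a,b))
pr('lug side',S(118,195,.170),S(386,182,.170))
pr('lug top',T(333,192,.171),T(407,485,.171))
pr('marks side',S(175,570,.073),S(357,552,.073))
pr('crown top',T(395,410,.1075),T(275,450,.1075))
print('mark top',T(287,365,.073))
# tube centre from disc bottom/ ring ellipses
print('ring side outer ellipse c',S(253,177,.177),'top',T(373,340,.177))
for n,ss,off,k in(('s',s,(235,145),16),('t',t,(278,165),20)):
    h=hsv(ss).astype(int);m=((h[...,0]>95)&(h[...,0]<125)&(h[...,1]>110));cx=px(ss,[.56,-.018,.175]);vv,uu=np.mgrid[:384,:512];m&=np.hypot(uu-cx[0],vv-cx[1])<22
    # fit centre by rendering ring outline ring (solid cylinder union) vs filled mask
    from scipy.optimize import minimize
    x0,y0=(cx-20).astype(int);x1,y1=x0+40,y0+40
    mm=m.astype(np.uint8);cs,_=cv2.findContours(mm,0,cv2.CHAIN_APPROX_NONE);f=np.zeros_like(mm);cv2.drawContours(f,[max(cs,key=cv2.contourArea)],-1,1,-1);f=f[y0:y1,x0:x1].astype(float)
    a=np.linspace(0,2*np.pi,40)
    def cost(p,zb):return ((render(ss,[[[p[0]+.042*np.cos(q),p[1]+.042*np.sin(q),z] for q in a for z in(zb,.177)]],x0,y0,x1,y1)-f)**2).sum()
    for zb in(.175,.165,.161,.155):
        r=minimize(cost,[.561,-.018],args=(zb,),method='Nelder-Mead',options=dict(initial_simplex=[[.558,-.021],[.566,-.021],[.558,-.013]],xatol=1e-4));print(n,zb,r.x.round(4),round(r.fun,2))
E
```

```text
lug side [ 0.5898 -0.0116  0.17  ] [ 0.5366 -0.0255  0.17  ] mid [ 0.5632 -0.0185  0.17  ] len 0.055 az 14.6
lug top [ 0.5868 -0.0106  0.171 ] [ 0.5324 -0.0254  0.171 ] mid [ 0.5596 -0.018   0.171 ] len 0.0564 az 15.3
marks side [ 0.5812 -0.0105  0.073 ] [ 0.5442 -0.0232  0.073 ] mid [ 0.5627 -0.0169  0.073 ] len 0.0392 az 19.0
crown top [ 0.5617 -0.0285  0.1075] [ 0.5529 -0.0058  0.1075] mid [ 0.5573 -0.0171  0.1075] len 0.0244 az -68.7
mark top [ 0.57824159 -0.01007252  0.073     ]
ring side outer ellipse c [ 0.56159565 -0.01307345  0.177     ] top [ 0.55772885 -0.01808202  0.177     ]
s 0.175 [ 0.5623 -0.0134] 9.87
s 0.165 [ 0.564  -0.0198] 51.35
s 0.161 [ 0.5649 -0.0243] 73.5
s 0.155 [ 0.5669 -0.0318] 106.59
t 0.175 [ 0.5576 -0.0168] 12.44
t 0.165 [ 0.5585 -0.0173] 15.81
t 0.161 [ 0.5591 -0.0175] 18.82
t 0.155 [ 0.5595 -0.0174] 24.24
```

```bash
python3 - <<'E'
from h import *
s=dict(np.load('/tmp/s1.npz'))
a=np.radians(-18.8);hx=np.array([np.cos(a),np.sin(a),0]);hy=np.array([-hx[1],hx[0],0])
F=np.array([.4448,.3457,.2326-.1508])
im=cv2.resize(s['img'][215:275,240:285,::-1],None,fx=12,fy=12,interpolation=cv2.INTER_CUBIC)
def dr(X,c):
    u=(px(s,X)+.5-[240,215])*12;cv2.circle(im,tuple(int(round(v)) for v in u),3,c,-1)
for z in(0,.03,.06,.09,.12):
    for j in(-.006,.006): dr(F+hy*j+[0,0,z],(0,0,255))
dr(F+hx*.013,(0,255,0));dr(F+hx*.013+[0,0,.009],(0,255,0));dr(F-[0,0,.002],(255,0,0))
for q in np.linspace(0,6.28,24): dr(F+[.017*np.cos(q),.017*np.sin(q),.125],(255,255,0))
cv2.imwrite('pics/ov1.png',im)
E
```

```text
(no output)
```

View pics/ov1.png

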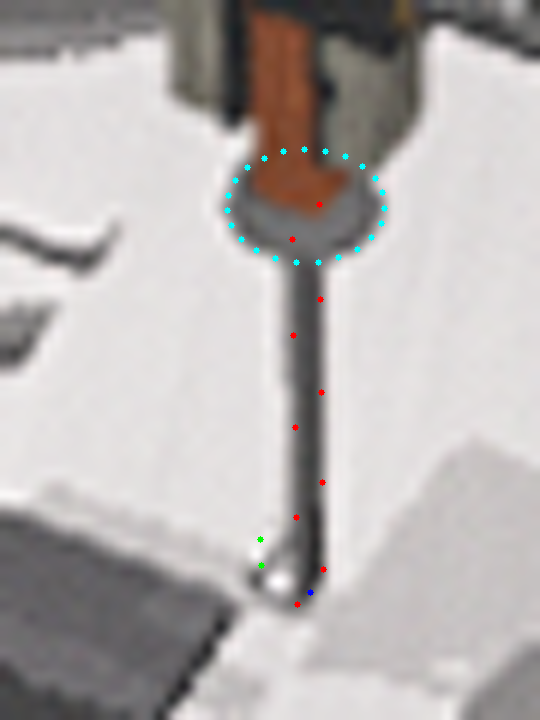

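```bash
python3 - <<'E'
from h import *
goto([.5441,-.0235,.346],-70)
E
```

```text
-> [ 0.5441 -0.0235  0.346 ] -70 : [0.3194, -0.2116, -0.1104] [-0.25, 0.18, -38.75]
```

Call:
{"method": "jog_arm", "body": {"targets": "0.02 -0.013 -0.05 0 0 -5 -1; 0.06 -0.04 -0.09 0 0 -10 -1; 0.11 -0.073 -0.11 0 0 -16 -1; 0.16 -0.106 -0.11 0 0 -22 -1; 0.21 -0.139 -0.11 -0.1 0.1 -28 -1; 0.255 -0.169 -0.11 -0.2 0.2 -34 -1; 0.295 -0.195 -0.11 -0.2 0.2 -38.8 -1; 0.319 -0.212 -0.11 -0.2 0.2 -38.8 -1"}}

```text
clock: 7.25
tool_pos: [0.5444, -0.0249, 0.345]
orientation: [-180.0, -0.0, -70.0]
force: [0.3, 0.1, -1.4]
opening: 0.0179
```

```bash
cat >> h.py <<'E'
def ov(s,F,az,c,faz,fn,x0,y0,x1,y1,k,fz=None,laz=15):
    a=np.radians(az);hx=np.array([np.cos(a),np.sin(a),0]);hy=np.array([-hx[1],hx[0],0])
    im=cv2.resize(s['img'][y0:y1,x0:x1,::-1],None,fx=k,fy=k,interpolation=cv2.INTER_CUBIC)
    def dr(X,col,r=2):
        u=(px(s,X)+.5-[x0,y0])*k
        if abs(u).max()<4000: cv2.circle(im,tuple(int(round(v)) for v in u),r,col,-1)
    F=np.array(F)
    for z in(0,.03,.06,.09,.12):
        for j in(-.006,.006): dr(F+hy*j+[0,0,z],(0,0,255))
    dr(F+hx*.013,(0,255,0));dr(F+hx*.013+[0,0,.009],(0,255,0))
    for q in np.linspace(0,6.28,24): dr(F+[.017*np.cos(q),.017*np.sin(q),.125],(255,255,0))
    if c is not None:
        for q in np.linspace(0,6.28,40): dr(np.array([c[0]+.042*np.cos(q),c[1]+.042*np.sin(q),.177]),(255,0,255))
        l=np.radians(laz)
        for r in(-.025,.025): dr(np.array([c[0]+r*np.cos(l),c[1]+r*np.sin(l),.171]),(0,128,255),3)
        if fz is not None:
            b=np.radians(faz);
            for r in(-.008,.008): dr(np.array([c[0]-r*np.sin(b),c[1]+r*np.cos(b),fz+.06]),(255,128,0))
            for r in(-.0235,.0235): dr(np.array([c[0]+r*np.cos(b),c[1]+r*np.sin(b),fz+.028]),(255,128,0))
    cv2.imwrite('pics/'+fn,im)
E
python3 - <<'E'
from h import *
o=st();p=o['tool_pos'];az=o['orientation'][2]+90
s=snapshot('side');t=snapshot('top')
F=[p[0],p[1],p[2]-.1508]
ov(s,F,az,(.5615,-.0172),20,'s5.png',225,115,275,195,9,.045)
ov(t,F,az,(.5615,-.0172),20,'t5.png',270,155,325,210,12,.045)
E
```

```text
{'clock': 7.25, 'joint_pos': [18.0037, 5.0105, -4.3226, 0.0272, -80.6636, 2.0264], 'tool_pos': [0.5444, -0.0249, 0.345], 'orientation': [-179.9976, -0.0269, -69.9655], 'force': [0.3067, 0.1456, -1.3645], 'moment': [0.1025, 0.0907, 0.0489], 'opening': 0.0179}
```

View pics/s5.png

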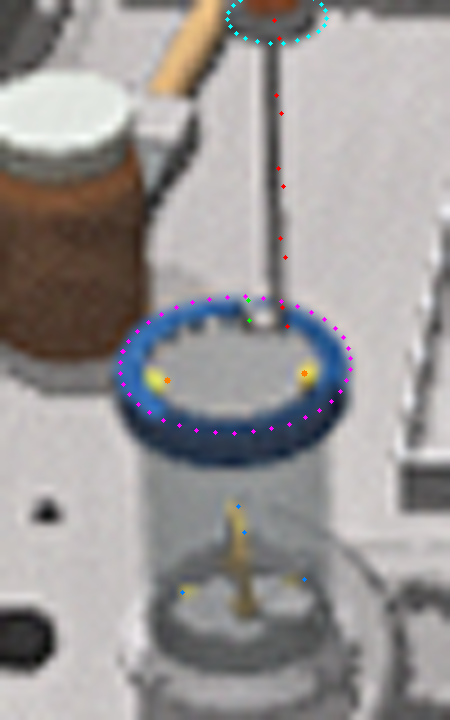

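View pics/t5.png

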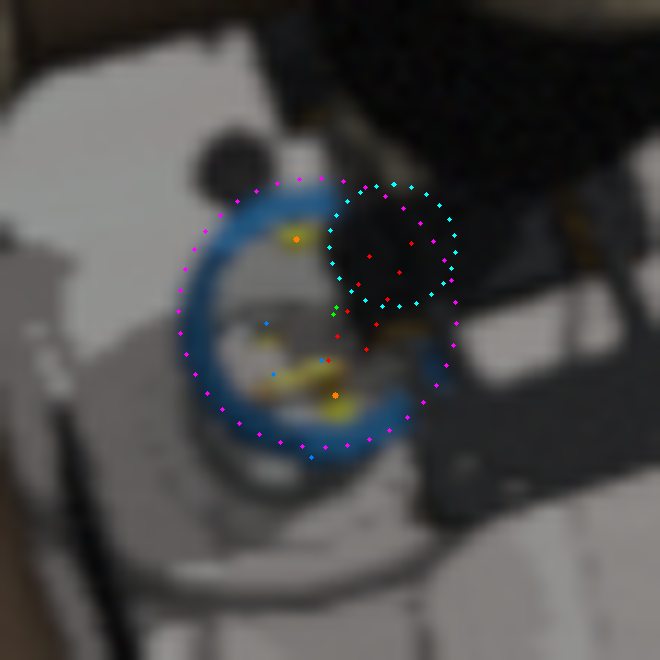

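```bash
python3 - <<'E'
from h import *
goto([.5423,-.0233,.275],-70)
E
```

```text
-> [ 0.5423 -0.0233  0.275 ] -70 : [-0.0027, 0.0015, 0.0697] [0.04, -0.04, -0.12]
```

Call:
{"method": "jog_arm", "body": {"targets": "-0.0025 0.0013 0 0 0 0 -1; -0.0025 0.0013 0.01 0 0 0 -1; -0.0025 0.0013 0.02 0 0 0 -1; -0.0025 0.0013 0.032 0 0 0 -1; -0.0025 0.0013 0.044 0 0 0 -1; -0.0025 0.0013 0.056 0 0 0 -1; -0.0025 0.0013 0.068 0 0 0 -1; -0.0025 0.0013 0.07 0 0 0 -1"}}

```text
clock: 8.35
tool_pos: [0.542, -0.0236, 0.2735]
orientation: [179.9, -0.0, -70.1]
force: [0.2, -0.1, -0.5]
opening: 0.018
```

```bash
python3 - <<'E'
from h import *
o=st();p=o['tool_pos'];az=o['orientation'][2]+90
s=snapshot('side');t=snapshot('top')
F=[p[0],p[1],p[2]-.1508]
ov(s,F,az,(.5605,-.0172),20,'s6.png',225,115,275,195,9,.045)
ov(t,F,az,(.5605,-.0172),20,'t6.png',270,155,325,210,12,.045)
E
```

```text
{'clock': 8.35, 'joint_pos': [18.2393, 6.4902, -11.7498, 0.0356, -71.8983, 1.6277], 'tool_pos': [0.542, -0.0236, 0.2735], 'orientation': [179.8608, -0.0299, -70.1219], 'force': [0.1739, -0.0894, -0.5219], 'moment': [0.0068, 0.076, -0.0018], 'opening': 0.018}
```

View pics/s6.png

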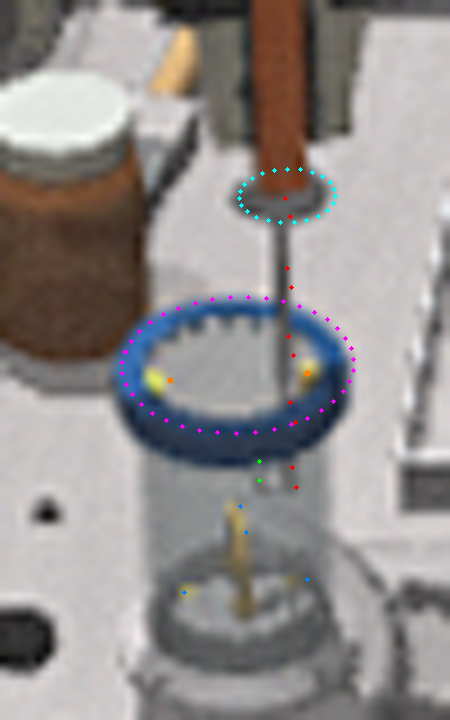

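View pics/t6.png

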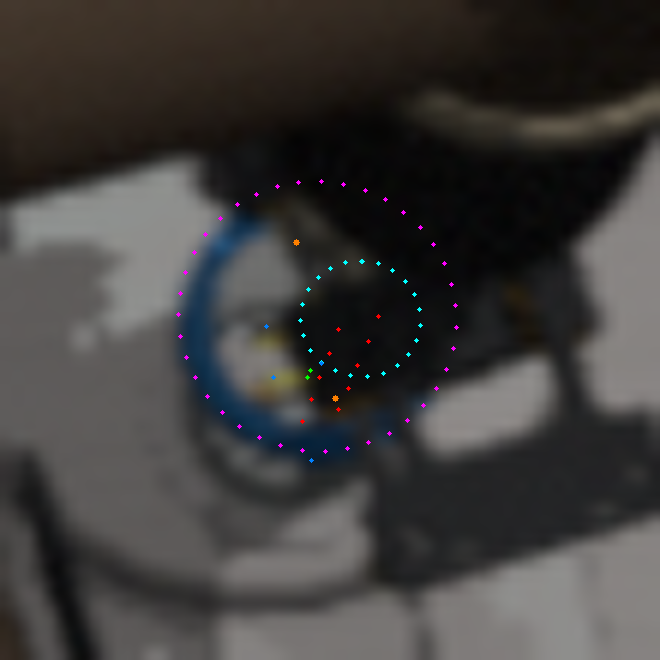

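Call:
{"method": "jog_arm", "body": {"targets": "0 0.0005 0.008 0 0 0 -1; 0 0.0005 0.014 0 0 0 -1; 0 0.0005 0.02 0 0 0 -1; 0 0.0005 0.026 0 0 0 -1; 0 0.0005 0.031 0 0 0 -1; 0 0.0005 0.036 0 0 0 -1; 0 0.0005 0.0365 0 0 0 -1; 0 0.0005 0.0365 0 0 0 -1"}}

```text
clock: 9.45
tool_pos: [0.5421, -0.0237, 0.2381]
orientation: [179.9, -0.1, -70.1]
force: [0.2, 0.7, -1.1]
opening: 0.0179
```

```bash
python3 - <<'E'
from h import *
o=st();p=o['tool_pos'];az=o['orientation'][2]+90
s=snapshot('side')
F=[p[0]+.0022,p[1],p[2]-.1508]
ov(s,F,az,None,20,'s7.png',235,145,267,195,14,.045)
goto([.5597-.0052,-.017-.0019,.2365],-70)
E
```

```text
{'clock': 9.45, 'joint_pos': [18.233, 7.6535, -15.0685, 0.0626, -67.3279, 1.6282], 'tool_pos': [0.5421, -0.0237, 0.2381], 'orientation': [179.9484, -0.0563, -70.1146], 'force': [0.1928, 0.6665, -1.0692], 'moment': [0.0025, 0.0559, 0.0338], 'opening': 0.0179}
-> [ 0.5545 -0.0189  0.2365] -70 : [-0.0004, -0.0132, 0.0017] [0.04, -0.06, -0.12]
```

View pics/s7.png

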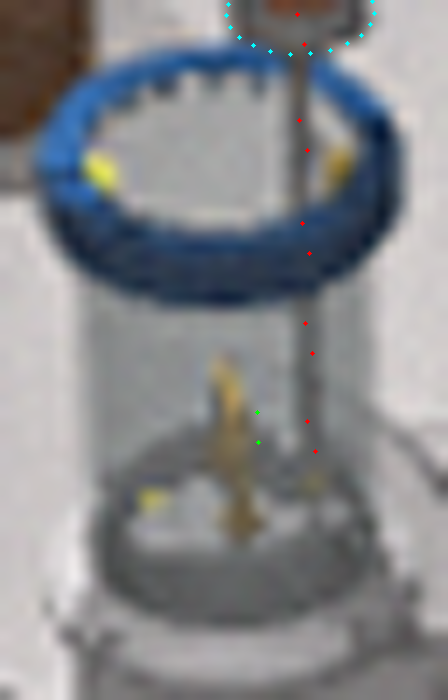

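```bash
python3 - <<'E'
from h import *
s=snapshot('side')
im=s['img'][160:190,238:268,::-1].astype(float)
im=np.clip((im-60)*1.6,0,255).astype(np.uint8)
cv2.imwrite('pics/s8.png',cv2.resize(im,None,fx=20,fy=20,interpolation=cv2.INTER_CUBIC))
o=telemetry.get_obs();p=o['tool_pos']
for d in((0,0),(.013,0),(.013,.009)):
    X=np.array([p[0]+.0022,p[1],p[2]-.1508])+[d[0]*.94,d[0]*.342,d[1]];print(d,(px(s,X)+.5-[238,160])*20)
E
```

```text
(0, 0) [383.66453253 321.97737367]
(0.013, 0) [307.97411055 330.20774221]
(0.013, 0.009) [306.60371458 288.65831793]
```

View pics/s8.png

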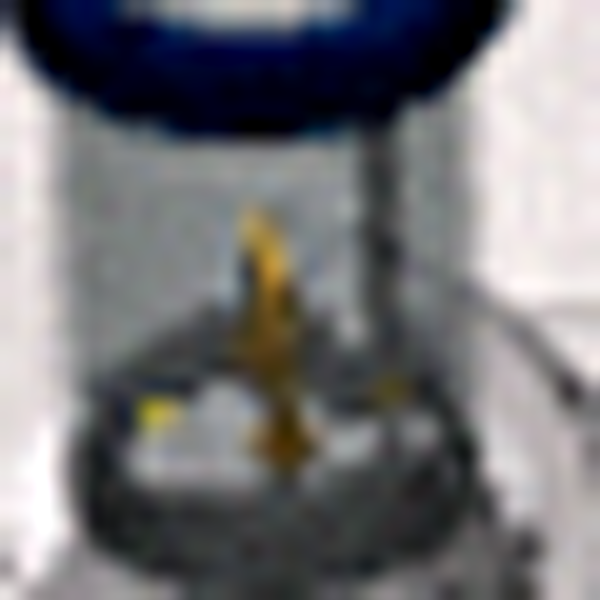

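Call:
{"method": "jog_arm", "body": {"targets": "0 -0.002 0.001 0 0 0 -1; 0 -0.004 0.001 0 0 0 -1; 0 -0.006 0.001 0 0 0 -1; 0 -0.008 0.001 0 0 0 -1; 0 -0.0095 0.001 0 0 0 -1; 0 -0.011 0.001 0 0 0 -1; 0 -0.0125 0.001 0 0 0 -1; 0 -0.0125 0.001 0 0 0 -1"}}

```text
clock: 10.55
tool_pos: [0.554, -0.0194, 0.2372]
orientation: [180.0, -0.1, -70.1]
force: [-0.9, 0.4, -1.8]
opening: 0.0178
```

```bash
python3 - <<'E'
from h import *
o=st();p=o['tool_pos']
s=snapshot('side')
im=s['img'][160:190,238:268,::-1].astype(float)
im=np.clip((im-60)*1.6,0,255).astype(np.uint8)
cv2.imwrite('pics/s9.png',cv2.resize(im,None,fx=20,fy=20,interpolation=cv2.INTER_CUBIC))
E
```

```text
{'clock': 10.55, 'joint_pos': [18.2734, 8.8142, -13.7959, 0.0606, -67.428, 1.5877], 'tool_pos': [0.554, -0.0194, 0.2372], 'orientation': [179.9604, -0.0549, -70.1156], 'force': [-0.906, 0.3773, -1.7641], 'moment': [0.0625, 0.154, 0.0447], 'opening': 0.0178}
```

View pics/s9.png

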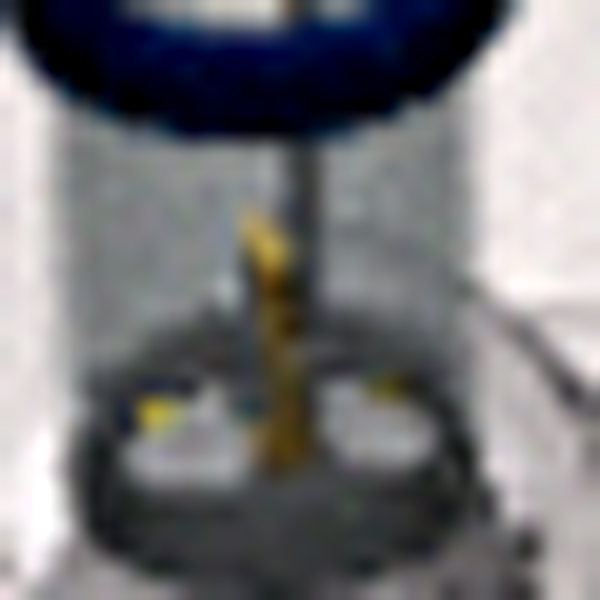

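Call:
{"method": "jog_arm", "body": {"targets": "0 0 -0.003 0 0 0 -1; 0 0 -0.006 0 0 0 -1; 0 0 -0.009 0 0 0 -1; 0 0 -0.011 0 0 0 -1; 0 0 -0.013 0 0 0 -1; 0 0 -0.015 0 0 0 -1; 0 0 -0.018 0 0 0 -1; 0 0 -0.02 0 0 0 -1"}}

```text
clock: 11.6
tool_pos: [0.5534, -0.0195, 0.2568]
orientation: [179.9, -0.0, -70.1]
force: [-0.1, 0.2, -5.0]
opening: 0.018
```

```bash
python3 - <<'E'
from h import *
for i in range(3): 
    o=st();s=snapshot('side')
im=s['img'][155:190,238:268,::-1].astype(float)
im=np.clip((im-60)*1.6,0,255).astype(np.uint8)
cv2.imwrite('pics/s10.png',cv2.resize(im,None,fx=17,fy=17,interpolation=cv2.INTER_CUBIC))
E
```

```text
{'clock': 11.6, 'joint_pos': [18.2721, 8.1097, -12.0299, 0.0398, -69.9772, 1.5894], 'tool_pos': [0.5534, -0.0195, 0.2568], 'orientation': [179.8823, -0.0342, -70.1248], 'force': [-0.0524, 0.2479, -5.0289], 'moment': [0.0158, 0.1943, 0.0003], 'opening': 0.018}
{'clock': 11.65, 'joint_pos': [18.2726, 8.1014, -12.0093, 0.0513, -69.9846, 1.5876], 'tool_pos': [0.5536, -0.0195, 0.2571], 'orientation': [179.9033, -0.0455, -70.1222], 'force': [0.2794, -0.6342, -4.2223], 'moment': [-0.0369, 0.1187, -0.0092], 'opening': 0.018}
{'clock': 11.7, 'joint_pos': [18.2737, 8.1044, -12.0185, 0.0506, -69.9601, 1.587], 'tool_pos': [0.5537, -0.0195, 0.257], 'orientation': [179.9157, -0.0452, -70.1218], 'force': [0.7479, -0.583, -5.2527], 'moment': [0.0272, 0.1823, -0.025], 'opening': 0.0179}
```

View pics/s10.png

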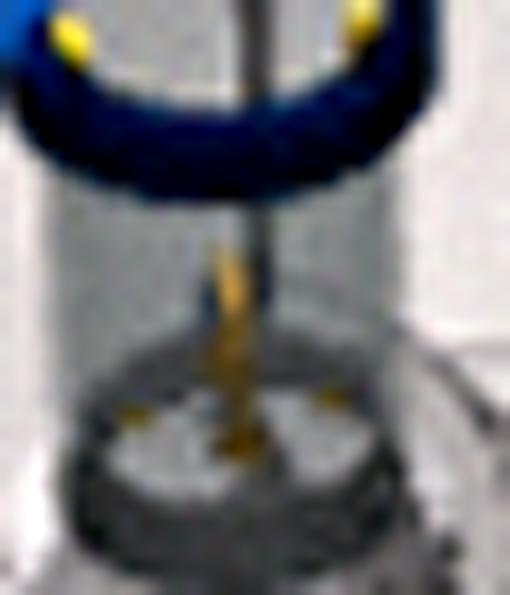

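Call:
{"method": "jog_arm", "body": {"targets": "0 -0.0003 -0.01 0 0 0 -1; 0 -0.0005 -0.021 0 0 0 -1; 0 -0.0005 -0.032 0 0 0 -1; 0 -0.0005 -0.044 0 0 0 -1; 0 -0.0005 -0.056 0 0 0 -1; 0 -0.0005 -0.067 0 0 0 -1; 0 -0.0005 -0.076 0 0 0 -1; 0 -0.0005 -0.077 0 0 0 -1"}}

```text
clock: 12.75
tool_pos: [0.5545, -0.0192, 0.3347]
orientation: [180.0, -0.1, -70.1]
force: [-0.8, -0.7, -5.0]
opening: 0.0181
```

```bash
python3 - <<'E'
from h import *
for i in range(2): 
    o=st();s=snapshot('side')
t=snapshot('top')
save(s,'s11.png',(232,130,272,185),13);save(t,'t11.png',(270,160,320,205),14)
np.savez('/tmp/s2.npz',**{k:s[k] for k in('img','range_z','intrinsics','R','t')});np.savez('/tmp/t2.npz',**{k:t[k] for k in('img','range_z','intrinsics','R','t')})
E
```

```text
{'clock': 12.75, 'joint_pos': [18.2792, 6.177, -4.3091, 0.0529, -79.5323, 1.5876], 'tool_pos': [0.5545, -0.0192, 0.3347], 'orientation': [179.9802, -0.0515, -70.1235], 'force': [-0.783, -0.7243, -5.0379], 'moment': [0.0312, 0.1253, 0.0432], 'opening': 0.0181}
{'clock': 12.8, 'joint_pos': [18.2806, 6.1903, -4.3473, 0.0428, -79.5179, 1.5876], 'tool_pos': [0.5543, -0.0192, 0.3342], 'orientation': [179.9433, -0.0405, -70.124], 'force': [0.8543, -0.3443, -4.524], 'moment': [0.0564, 0.1361, 0.0233], 'opening': 0.0179}
```

View pics/s11.png

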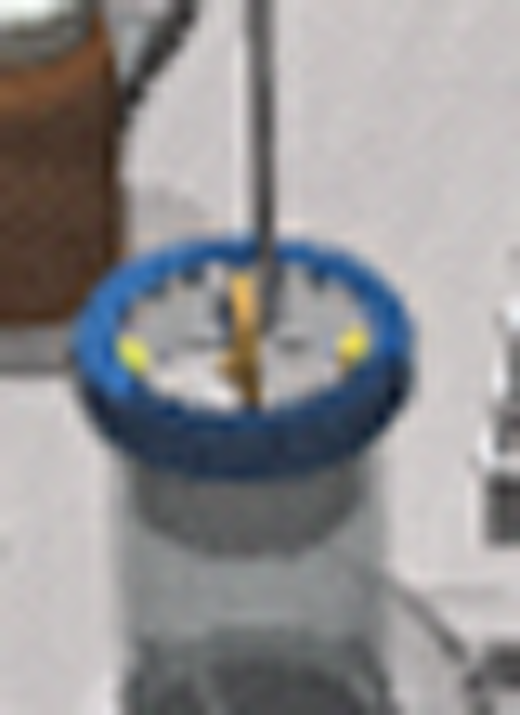

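View pics/t11.png

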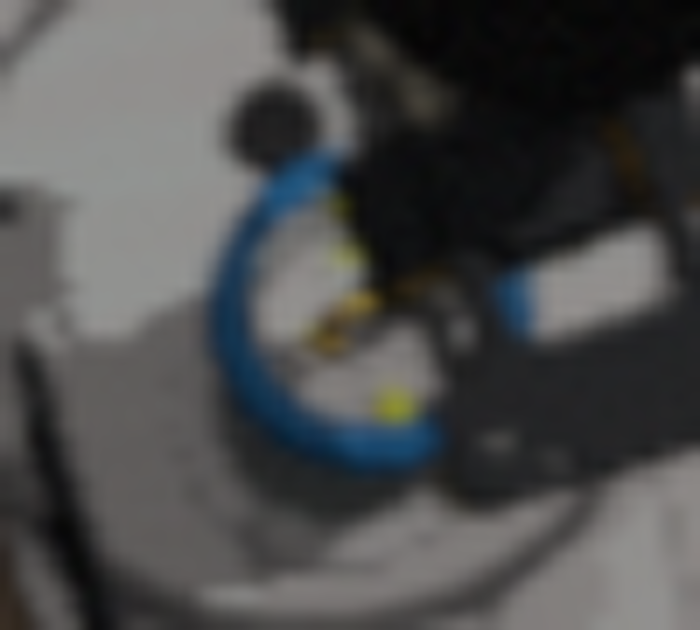

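Call:
{"method": "jog_arm", "body": {"targets": "0 0 -0.002 0 0 0 -1; 0 0 -0.004 0 0 0 -1; 0 0 -0.005 0 0 0 -1; 0 0 -0.006 0 0 0 -1; 0 0 -0.0065 0 0 0 -1; 0 0 -0.007 0 0 0 -1; 0 0 -0.0075 0 0 0 -1; 0 0 -0.008 0 0 0 -1"}}

```text
clock: 13.9
tool_pos: [0.554, -0.0192, 0.3415]
orientation: [179.9, -0.0, -70.1]
force: [0.2, 0.3, -4.3]
opening: 0.018
```

```bash
python3 - <<'E'
from h import *
for i in range(3): 
    o=st();s=snapshot('side')
save(s,'s12.png',(232,130,272,185),13)
E
```

```text
{'clock': 13.9, 'joint_pos': [18.2821, 6.0834, -3.5493, 0.0335, -80.4882, 1.5899], 'tool_pos': [0.554, -0.0192, 0.3415], 'orientation': [179.8783, -0.0297, -70.1224], 'force': [0.206, 0.3398, -4.2789], 'moment': [-0.0016, 0.1794, -0.01], 'opening': 0.018}
{'clock': 13.95, 'joint_pos': [18.2811, 6.079, -3.5423, 0.0342, -80.4911, 1.5878], 'tool_pos': [0.5541, -0.0192, 0.3416], 'orientation': [179.8868, -0.0306, -70.1254], 'force': [-0.3975, -0.0917, -5.2969], 'moment': [0.0065, 0.0709, -0.0146], 'opening': 0.0183}
{'clock': 14.0, 'joint_pos': [18.2797, 6.0814, -3.5442, 0.032, -80.4887, 1.5889], 'tool_pos': [0.5541, -0.0192, 0.3416], 'orientation': [179.8848, -0.0283, -70.1261], 'force': [-0.0095, 1.0012, -4.97], 'moment': [0.0587, 0.1111, 0.0269], 'opening': 0.0178}
```

No contact yet, so I'll go on in small steps.

Call:
{"method": "jog_arm", "body": {"targets": "0 0 -0.0004 0 0 0 -1; 0 0 -0.0008 0 0 0 -1; 0 0 -0.0012 0 0 0 -1; 0 0 -0.0016 0 0 0 -1; 0 0 -0.002 0 0 0 -1; 0 0 -0.0022 0 0 0 -1; 0 0 -0.0024 0 0 0 -1; 0 0 -0.0024 0 0 0 -1"}}

```text
clock: 15.05
tool_pos: [0.5541, -0.0192, 0.3439]
orientation: [179.9, -0.0, -70.1]
force: [-0.0, 0.3, -4.7]
opening: 0.0179
```

```bash
python3 - <<'E'
from h import *
for i in range(3): 
    o=st();s=snapshot('side')
save(s,'s12.png',(232,130,272,185),13)
E
```

```text
{'clock': 15.05, 'joint_pos': [18.282, 6.0459, -3.288, 0.0314, -80.7785, 1.5881], 'tool_pos': [0.5541, -0.0192, 0.3439], 'orientation': [179.8867, -0.0279, -70.1248], 'force': [-0.0394, 0.2679, -4.6635], 'moment': [0.0228, 0.0468, -0.068], 'opening': 0.0179}
{'clock': 15.1, 'joint_pos': [18.2804, 6.0484, -3.291, 0.0334, -80.7799, 1.5867], 'tool_pos': [0.5541, -0.0192, 0.3439], 'orientation': [179.8798, -0.0297, -70.1275], 'force': [-0.1689, 0.4548, -4.6884], 'moment': [0.0111, 0.1706, 0.0136], 'opening': 0.0179}
{'clock': 15.15, 'joint_pos': [18.2837, 6.0436, -3.2916, 0.0325, -80.781, 1.5867], 'tool_pos': [0.554, -0.0192, 0.3439], 'orientation': [179.883, -0.0289, -70.1244], 'force': [-0.5292, 0.2197, -4.2824], 'moment': [-0.0151, 0.1275, 0.0589], 'opening': 0.018}
```

View pics/s12.png

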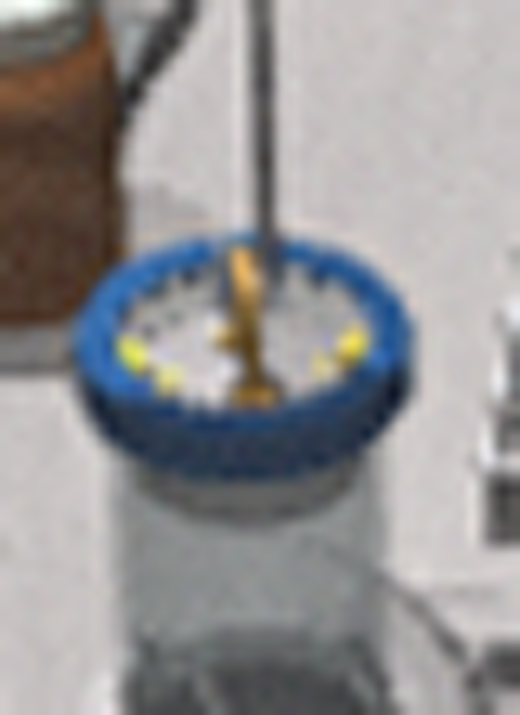

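```bash
python3 - <<'E'
from h import *
s=dict(np.load('/tmp/s2.npz'))
S=lambda u,v,z:wz(s,(232+u/13-.5,130+v/13-.5),z)
for n,a,b,z in(('lugs',(133,352),(352,345),.171),('marks',(167,380),(322,367),.1645)):
    A,B=S(*a,z),S(*b,z);d_=A-B;print(n,((A+B)/2).round(4),np.linalg.norm(d_).round(4),np.degrees(np.arctan2(d_[1],d_[0])).round(1))
E
```

```text
lugs [ 0.5631 -0.017   0.171 ] 0.0552 13.0
marks [ 0.5624 -0.0153  0.1645] 0.0394 18.0
```

Call:
{"method": "jog_arm", "body": {"targets": "0 0 0 0 0 1.5 -1; 0 0 0 0 0 3 -1; 0 0 0 0 0 4.5 -1; 0 0 0 0 0 4.5 -1; 0 0 -0.0005 0 0 4.5 -1; 0 0 -0.001 0 0 4.5 -1; 0 0 -0.0015 0 0 4.5 -1; 0 0 -0.0015 0 0 4.5 -1"}}

```text
clock: 16.2
tool_pos: [0.5541, -0.0192, 0.3455]
orientation: [179.9, -0.0, -74.6]
force: [0.2, -0.7, -4.0]
opening: 0.0179
```

```bash
cat > chk.py <<'E'
from h import *
import sys
for i in range(3): 
    o=st() if i!=1 else 0;s=snapshot('side')
save(s,sys.argv[1],(232,125,272,180),13)
E
python3 chk.py s13.png
```

```text
{'clock': 16.2, 'joint_pos': [18.2807, 6.0197, -3.1238, 0.0332, -80.9664, -2.9086], 'tool_pos': [0.5541, -0.0192, 0.3455], 'orientation': [179.8919, -0.0383, -74.6226], 'force': [0.2481, -0.7193, -3.9698], 'moment': [0.0018, 0.1311, -0.0142], 'opening': 0.0179}
{'clock': 16.3, 'joint_pos': [18.2836, 6.0238, -3.1332, 0.032, -80.9637, -2.9097], 'tool_pos': [0.554, -0.0192, 0.3454], 'orientation': [179.881, -0.0376, -74.6209], 'force': [0.2032, 1.0711, -5.3035], 'moment': [-0.0155, 0.1457, -0.0181], 'opening': 0.018}
```

View pics/s13.png

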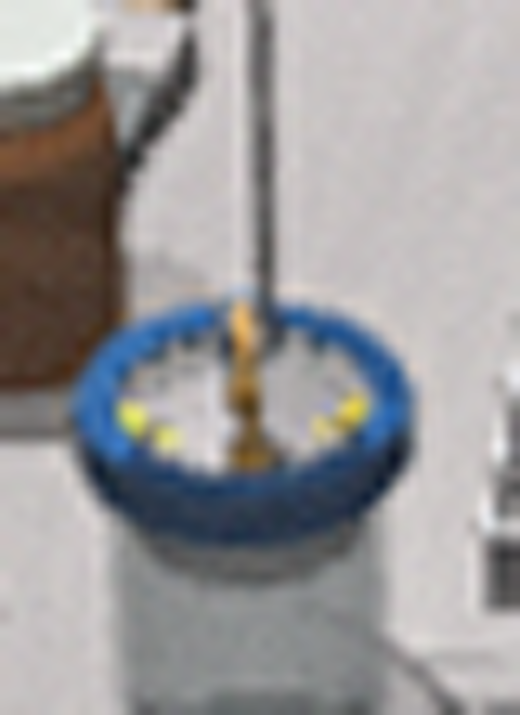

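Call:
{"method": "jog_arm", "body": {"targets": "0 0 -0.0005 0 0 0 -1; 0 0 -0.001 0 0 0 -1; 0 0 -0.0015 0 0 0 -1; 0 0 -0.002 0 0 0 -1; 0 0 -0.0025 0 0 0 -1; 0 0 -0.0025 0 0 0 -1; 0 0 -0.0025 0 0 0 -1; 0 0 -0.0025 0 0 0 -1"}}

```text
clock: 17.35
tool_pos: [0.5541, -0.0192, 0.3479]
orientation: [179.9, -0.0, -74.6]
force: [-0.2, 0.0, -3.8]
opening: 0.0179
```

```bash
python3 chk.py s14.png
```

```text
{'clock': 17.35, 'joint_pos': [18.2832, 5.9876, -2.8606, 0.0328, -81.2696, -2.912], 'tool_pos': [0.5541, -0.0192, 0.3479], 'orientation': [179.8839, -0.0384, -74.6238], 'force': [-0.2093, 0.0152, -3.7905], 'moment': [0.0776, 0.129, 0.0213], 'opening': 0.0179}
{'clock': 17.45, 'joint_pos': [18.2812, 5.9886, -2.8606, 0.03, -81.2715, -2.9113], 'tool_pos': [0.554, -0.0192, 0.3479], 'orientation': [179.881, -0.0357, -74.6255], 'force': [0.0356, -0.3117, -5.3503], 'moment': [0.0688, 0.1079, -0.0113], 'opening': 0.018}
```

View pics/s14.png

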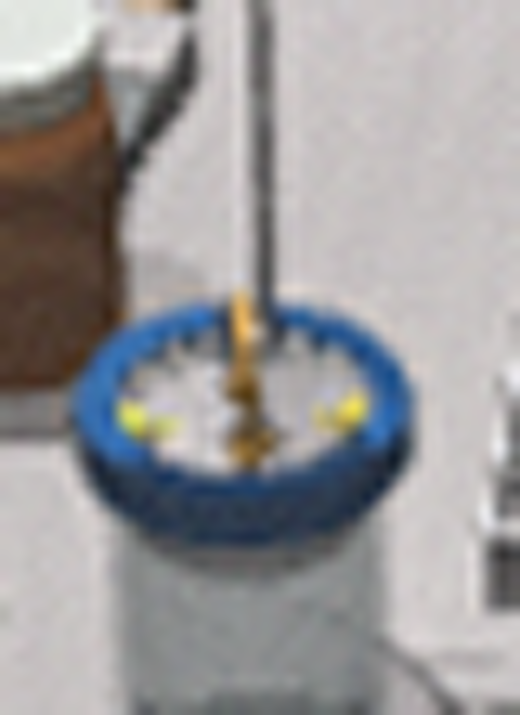

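Call:
{"method": "jog_arm", "body": {"targets": "0 0 -0.0005 0 0 0 -1; 0 0 -0.001 0 0 0 -1; 0 0 -0.0015 0 0 0 -1; 0 0 -0.002 0 0 0 -1; 0 0 -0.0025 0 0 0 -1; 0 0 -0.003 0 0 0 -1; 0 0 -0.0035 0 0 0 -1; 0 0 -0.0035 0 0 0 -1"}}

```text
clock: 18.5
tool_pos: [0.5541, -0.0192, 0.3514]
orientation: [179.9, -0.0, -74.6]
force: [-0.8, 0.1, -4.4]
opening: 0.0177
```

```bash
python3 chk.py s15.png
```

```text
{'clock': 18.5, 'joint_pos': [18.2806, 5.9374, -2.4759, 0.0342, -81.7021, -2.9106], 'tool_pos': [0.5541, -0.0192, 0.3514], 'orientation': [179.8864, -0.0397, -74.6249], 'force': [-0.7657, 0.109, -4.3707], 'moment': [0.0834, 0.131, -0.0248], 'opening': 0.0177}
{'clock': 18.6, 'joint_pos': [18.2835, 5.9379, -2.4762, 0.0327, -81.6988, -2.911], 'tool_pos': [0.5541, -0.0191, 0.3514], 'orientation': [179.8889, -0.0381, -74.6227], 'force': [-0.1495, 0.4311, -3.8302], 'moment': [0.0451, 0.0757, 0.0369], 'opening': 0.0178}
```

View pics/s15.png

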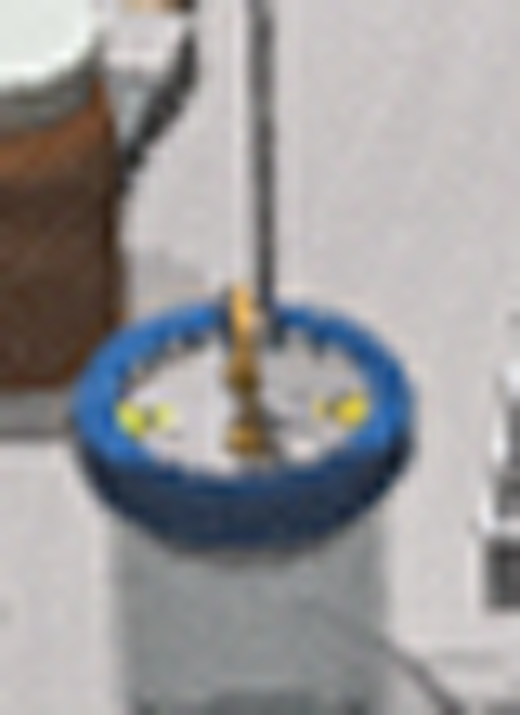

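Call:
{"method": "jog_arm", "body": {"targets": "0 0 -0.001 0 0 0 -1; 0 0 -0.002 0 0 0 -1; 0 0 -0.003 0 0 0 -1; 0 0 -0.004 0 0 0 -1; 0 0 -0.005 0 0 0 -1; 0 0 -0.006 0 0 0 -1; 0 0 -0.007 0 0 0 -1; 0 0 -0.008 0 0 0 -1"}}

```text
clock: 19.65
tool_pos: [0.5541, -0.0192, 0.3595]
orientation: [179.9, -0.0, -74.6]
force: [0.9, -0.4, -3.7]
opening: 0.0182
```

Call:
{"method": "jog_arm", "body": {"targets": "0 0 -0.0015 0 0 0 -1; 0 0 -0.003 0 0 0 -1; 0 0 -0.0045 0 0 0 -1; 0 0 -0.006 0 0 0 -1; 0 0 -0.0075 0 0 0 -1; 0 0 -0.009 0 0 0 -1; 0 0 -0.0105 0 0 0 -1; 0 0 -0.012 0 0 0 -1"}}

```text
clock: 20.65
tool_pos: [0.5541, -0.0191, 0.3715]
orientation: [179.9, -0.0, -74.6]
force: [-0.5, -0.5, -4.7]
opening: 0.0179
```

Call:
{"method": "jog_arm", "body": {"targets": "0 0 -0.0025 0 0 0 -1; 0 0 -0.005 0 0 0 -1; 0 0 -0.0075 0 0 0 -1; 0 0 -0.01 0 0 0 -1; 0 0 -0.0125 0 0 0 -1; 0 0 -0.015 0 0 0 -1; 0 0 -0.0175 0 0 0 -1; 0 0 -0.02 0 0 0 -1"}}

```text
clock: 21.65
tool_pos: [0.5541, -0.0191, 0.3917]
orientation: [179.9, -0.0, -74.6]
force: [0.1, -0.0, -5.3]
opening: 0.0175
```

```bash
python3 chk.py s16.png
```

```text
{'clock': 21.65, 'joint_pos': [18.2852, 5.5471, 2.093, 0.0319, -86.6605, -2.9108], 'tool_pos': [0.5541, -0.0191, 0.3917], 'orientation': [179.8872, -0.0377, -74.6236], 'force': [0.0892, -0.014, -5.2621], 'moment': [0.0087, 0.1309, 0.0114], 'opening': 0.0175}
{'clock': 21.75, 'joint_pos': [18.2843, 5.5426, 2.1077, 0.0395, -86.6542, -2.9119], 'tool_pos': [0.5543, -0.0191, 0.3919], 'orientation': [179.913, -0.0439, -74.6252], 'force': [0.6391, -0.2062, -4.9747], 'moment': [0.0211, 0.0715, -0.0296], 'opening': 0.0178}
```

View pics/s16.png

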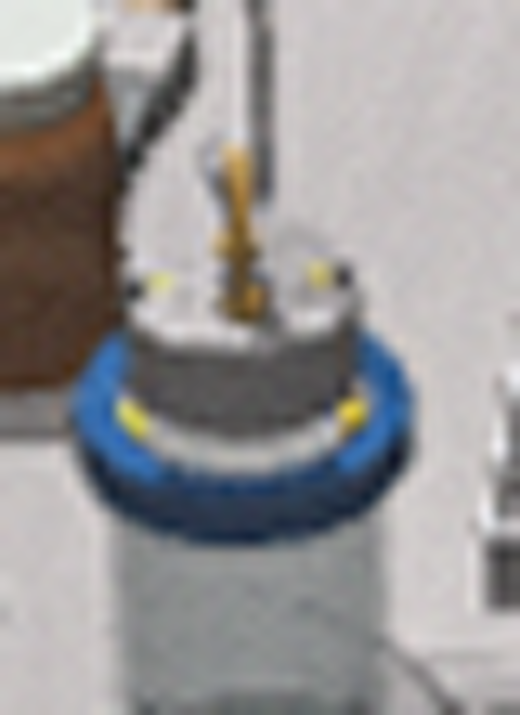

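Call:
{"method": "jog_arm", "body": {"targets": "0 0 -0.004 0 0 0 -1; 0 0 -0.008 0 0 0 -1; 0 0 -0.013 0 0 0 -1; 0 0 -0.018 0 0 0 -1; 0 0 -0.023 0 0 0 -1; 0 0 -0.027 0 0 0 -1; 0 0 -0.03 0 0 0 -1; 0 0 -0.03 0 0 0 -1"}}

```text
clock: 22.8
tool_pos: [0.5543, -0.0191, 0.4219]
orientation: [179.9, -0.0, -74.6]
force: [-0.7, 0.5, -4.9]
opening: 0.0178
```

```bash
python3 - <<'E'
from h import *
st()
t=dict(np.load('/tmp/t0.npz'));s=dict(np.load('/tmp/s0.npz'))
for c in((85,170),(545,160),(568,490),(98,505)): print(wz(t,(320+c[0]/8-.5,180+c[1]/8-.5),.022).round(4))
s2=snapshot('side');save(s2,'tray_s.png',(255,120,330,185),10)
t2=snapshot('top');save(t2,'tray_t.png',(310,180,400,255),8)
for q in (s2,t2):
  for n in('tray','clamp_knob','tube_cap'):
    for r in models.spot_point(n,q)[:1]: print(n,r['conf'],np.round(r['uv'],1),wz(q,r['uv'],.003 if n!='tray' else 0).round(4))
E
```

```text
{'clock': 22.8, 'joint_pos': [18.2853, 5.4638, 5.732, 0.035, -90.3494, -2.9116], 'tool_pos': [0.5543, -0.0191, 0.4219], 'orientation': [179.9207, -0.039, -74.6265], 'force': [-0.7073, 0.5137, -4.9216], 'moment': [0.023, 0.0888, -0.0255], 'opening': 0.0178}
[ 0.523  -0.1701  0.022 ]
[ 0.5384 -0.4019  0.022 ]
[ 0.3729 -0.4085  0.022 ]
[ 0.3553 -0.1774  0.022 ]
tray 0.6 [292.6 156.2] [ 0.4541 -0.2745  0.    ]
clamp_knob 0.53 [234.6 149.9] [ 0.6868 -0.2727  0.003 ]
tube_cap 0.45 [300.7 163.8] [ 0.4164 -0.2272  0.003 ]
tray 0.94 [359.2 223.9] [ 0.4372 -0.2921  0.    ]
clamp_knob 0.31 [214.6 164.7] [0.6592 0.3101 0.003 ]
tube_cap 0.67 [349.7 227.1] [ 0.4221 -0.2529  0.003 ]
```

View pics/tray_s.png

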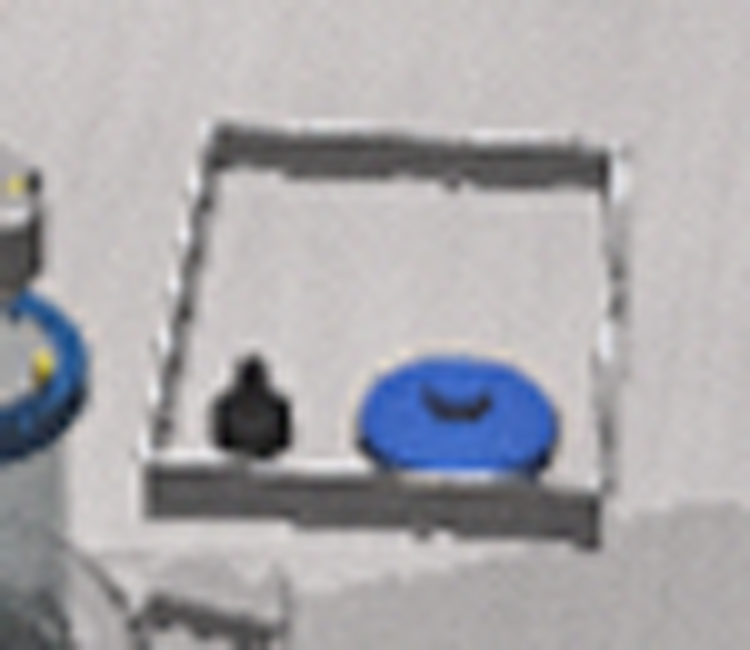

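View pics/tray_t.png

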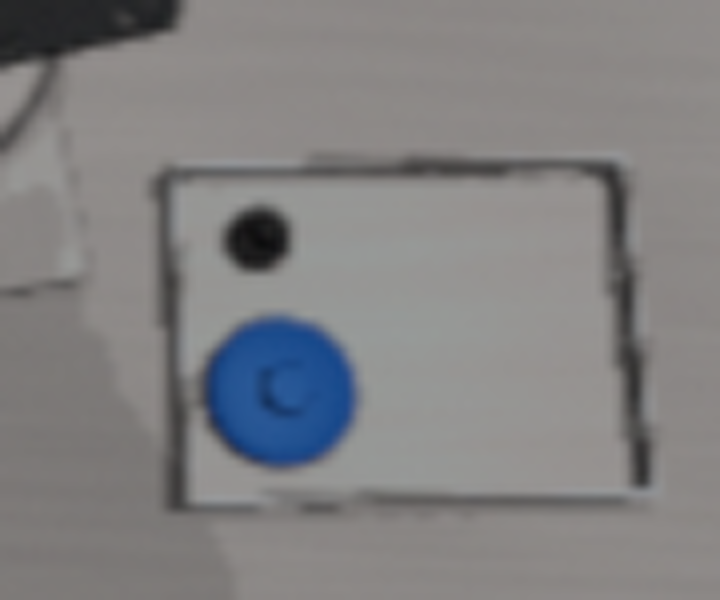

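```bash
python3 - <<'E'
from h import *
goto([.4447,-.3435,.40],-74.6)
E
```

```text
-> [ 0.4447 -0.3435  0.4   ] -74.6 : [0.2838, 0.1916, 0.0221] [0.11, -0.04, -0.02]
```

Call:
{"method": "jog_arm", "body": {"targets": "0.004 0.0027 0 0 0 0 -1; 0.014 0.0095 0 0 0 0 -1; 0.03 0.02 0 0 0 0 -1; 0.05 0.034 0 0 0 0 -1; 0.072 0.0485 0 0 0 0 -1; 0.095 0.064 0 0 0 0 -1; 0.118 0.08 0 0 0 0 -1; 0.141 0.095 0 0 0 0 -1"}}

```text
clock: 24.2
tool_pos: [0.4988, -0.1822, 0.4222]
orientation: [179.9, -0.1, -74.7]
force: [0.1, -0.4, -4.7]
opening: 0.0177
```

```bash
python3 - <<'E'
from h import *
st();goto([.4447,-.3435,.38],-74.6)
E
```

```text
{'clock': 24.2, 'joint_pos': [1.1689, 3.0361, 3.0912, 0.0768, -90.1294, 14.1668], 'tool_pos': [0.4988, -0.1822, 0.4222], 'orientation': [179.9091, -0.0563, -74.6643], 'force': [0.0679, -0.3931, -4.7314], 'moment': [-0.0208, 0.1279, -0.0251], 'opening': 0.0177}
-> [ 0.4447 -0.3435  0.38  ] -74.6 : [0.1412, 0.0948, 0.0425] [0.09, -0.06, -0.06]
```

Call:
{"method": "jog_arm", "body": {"targets": "0.023 0.0155 0 0 0 0 -1; 0.046 0.031 0 0 0 0 -1; 0.069 0.0465 0.002 0 0 0 -1; 0.092 0.062 0.006 0 0 0 -1; 0.112 0.0755 0.014 0 0 0 -1; 0.128 0.0865 0.024 0 0 0 -1; 0.138 0.093 0.034 0 0 0 -1; 0.1412 0.0948 0.0425 0 0 0 -1"}}

```text
clock: 25.2
tool_pos: [0.4442, -0.344, 0.3791]
orientation: [179.9, -0.0, -74.7]
force: [-0.7, 1.0, -4.6]
opening: 0.0178
```

```bash
python3 - <<'E'
from h import *
for i in range(2):
    o=st();s=snapshot('side')
t=snapshot('top');save(s,'s17.png',(250,90,330,180),8);save(t,'t17.png',(310,160,420,255),7)
goto([.4447,-.3435,.25],-74.6)
E
```

```text
{'clock': 25.2, 'joint_pos': [-17.7323, 6.346, 1.4168, 0.091, -85.1479, 33.0114], 'tool_pos': [0.4442, -0.344, 0.3791], 'orientation': [179.886, -0.034, -74.7131], 'force': [-0.7022, 0.9539, -4.6474], 'moment': [0.1098, 0.1653, 0.0114], 'opening': 0.0178}
{'clock': 25.25, 'joint_pos': [-17.714, 6.3843, 1.3217, 0.0603, -85.1067, 33.0108], 'tool_pos': [0.4441, -0.3436, 0.3779], 'orientation': [179.8253, 0.0418, -74.698], 'force': [-0.0688, -0.4989, -6.7779], 'moment': [0.0271, 0.153, -0.0395], 'opening': 0.018}
-> [ 0.4447 -0.3435  0.25  ] -74.6 : [0.0004, -0.0003, 0.1294] [0.13, -0.01, -0.05]
```

View pics/s17.png

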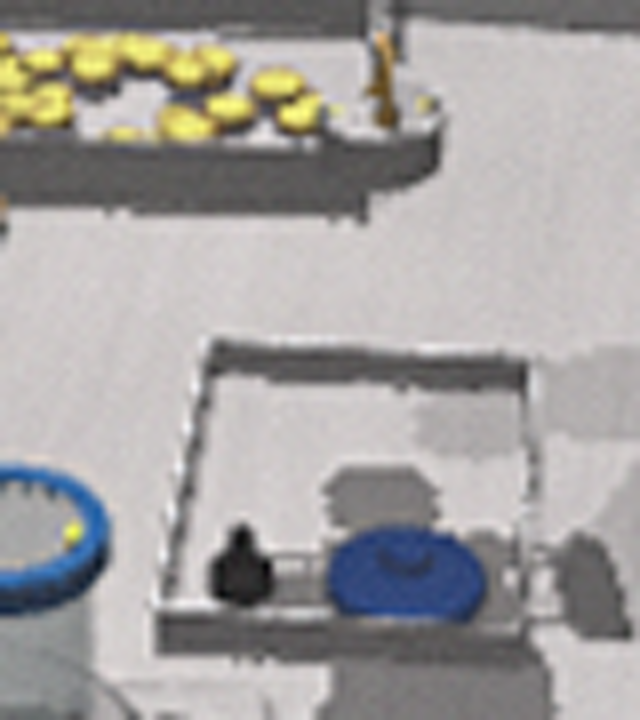

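View pics/t17.png

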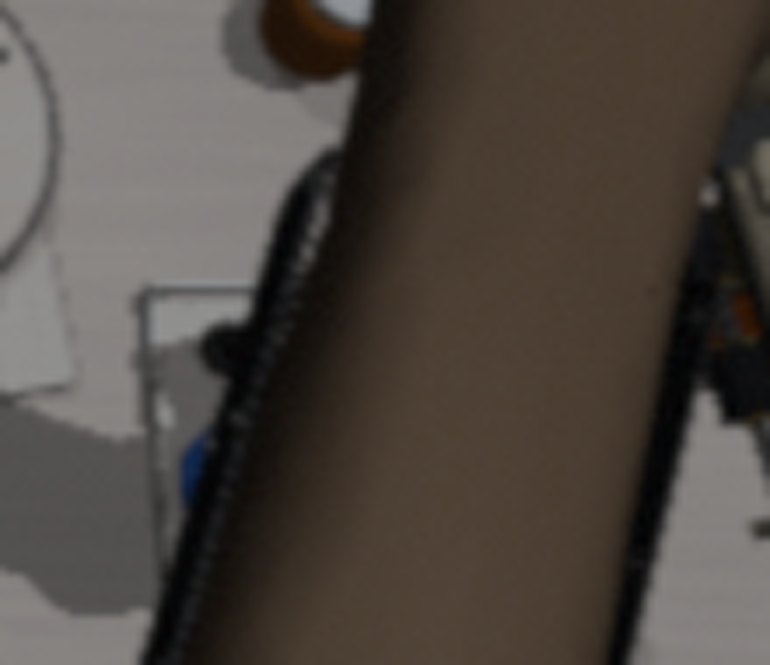

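Call:
{"method": "jog_arm", "body": {"targets": "0 0 0.01 0 0 0 -1; 0 0 0.03 0 0 0 -1; 0 0 0.055 0 0 0 -1; 0 0 0.08 0 0 0 -1; 0 0 0.105 0 0 0 -1; 0 0 0.128 0 0 0 -1; 0 0 0.145 0 0 0 -1; 0 0 0.15 0 0 0 -1"}}

```text
clock: 26.35
tool_pos: [0.4441, -0.3428, 0.2284]
orientation: [179.8, 0.0, -74.6]
force: [0.8, -0.3, -3.8]
opening: 0.0177
```

```bash
python3 - <<'E'
from h import *
for i in range(2):
    o=st();s=snapshot('side')
save(s,'s18.png',(250,110,330,190),9)
E
```

```text
{'clock': 26.35, 'joint_pos': [-17.6223, 9.8787, -13.6823, 0.0806, -66.6296, 32.96], 'tool_pos': [0.4441, -0.3428, 0.2284], 'orientation': [179.7998, 0.0417, -74.6302], 'force': [0.7629, -0.2809, -3.8253], 'moment': [0.0492, 0.2009, -0.0515], 'opening': 0.0177}
{'clock': 26.4, 'joint_pos': [-17.6272, 9.8765, -13.6697, 0.0856, -66.6253, 32.9617], 'tool_pos': [0.4442, -0.3429, 0.2285], 'orientation': [179.8135, 0.0274, -74.6315], 'force': [-0.4209, -0.7881, -5.1175], 'moment': [0.0348, 0.1663, 0.0518], 'opening': 0.0176}
```

View pics/s18.png

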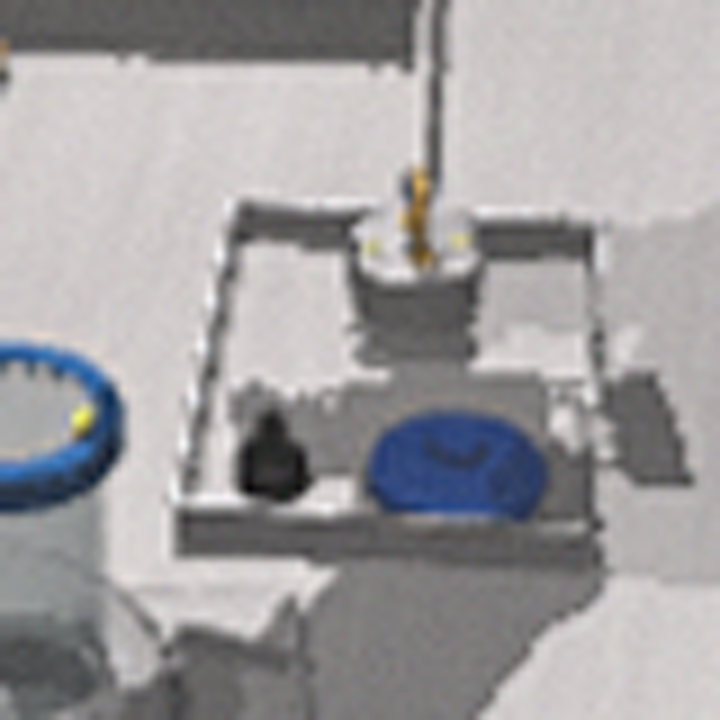

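Call:
{"method": "jog_arm", "body": {"targets": "0 0 0.004 0 0 0 -1; 0 0 0.008 0 0 0 -1; 0 0 0.011 0 0 0 -1; 0 0 0.013 0 0 0 -1; 0 0 0.014 0 0 0 -1; 0 0 0.015 0 0 0 -1; 0 0 0.0155 0 0 0 -1; 0 0 0.016 0 0 0 -1"}}

```text
clock: 27.45
tool_pos: [0.4444, -0.3432, 0.2133]
orientation: [179.9, -0.0, -74.6]
force: [-0.2, 0.3, -6.1]
opening: 0.0178
```

Call:
{"method": "jog_arm", "body": {"targets": "0 0 0.0006 0 0 0 -1; 0 0 0.0012 0 0 0 -1; 0 0 0.0018 0 0 0 -1; 0 0 0.0024 0 0 0 -1; 0 0 0.003 0 0 0 -1; 0 0 0.0036 0 0 0 -1; 0 0 0.004 0 0 0 -1; 0 0 0.004 0 0 0 -1"}}

```text
clock: 28.45
tool_pos: [0.4445, -0.3432, 0.2094]
orientation: [179.9, -0.0, -74.6]
force: [0.4, -0.7, -0.9]
opening: 0.0179
```

```bash
python3 - <<'E'
from h import *
for i in range(4):
    o=telemetry.get_obs();print(o['tool_pos'].round(4),o['force'].round(2)); s=snapshot('side')
save(s,'s19.png',(265,120,325,180),12)
E
```

```text
[ 0.4445 -0.3432  0.2094] [ 0.4  -0.71 -0.86]
[ 0.4445 -0.3432  0.2094] [ 0.55  0.61 -0.33]
[ 0.4445 -0.3432  0.2094] [-0.1  -0.49 -0.71]
[ 0.4445 -0.3432  0.2094] [ 0.85  0.53 -1.04]
```

View pics/s19.png

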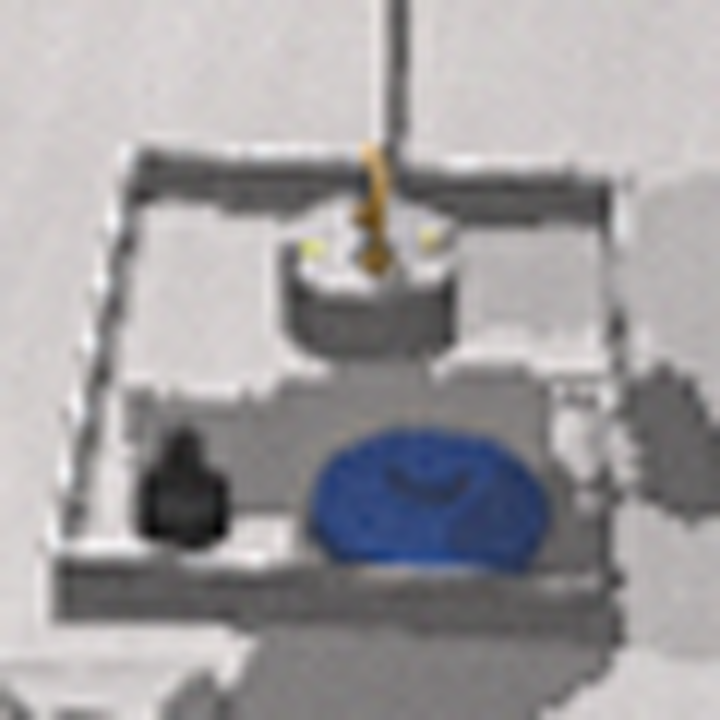

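Call:
{"method": "jog_arm", "body": {"targets": "0 0 0.002 0 0 0 -1; 0 0 0.004 0 0 0 -1; 0 0 0.006 0 0 0 -1; 0 0 0.008 0 0 0 -1; 0 0 0.01 0 0 0 -1; 0 0 0.012 0 0 0 -1; 0 0 0.0125 0 0 0 -1; 0 0 0.0125 0 0 0 -1"}}

```text
clock: 29.65
tool_pos: [0.4445, -0.3432, 0.1969]
orientation: [179.9, -0.0, -74.6]
force: [-0.6, -1.3, -1.6]
opening: 0.0177
```

```bash
python3 - <<'E'
from h import *
for i in range(3):
    o=telemetry.get_obs();print(o['tool_pos'].round(4),o['force'].round(2)); s=snapshot('side')
save(s,'s20.png',(275,125,315,165),18)
E
```

```text
[ 0.4445 -0.3432  0.1969] [-0.55 -1.3  -1.62]
[ 0.4445 -0.3432  0.1969] [-0.04  0.98 -1.29]
[ 0.4445 -0.3433  0.1969] [ 0.04  0.1  -0.85]
```

View pics/s20.png

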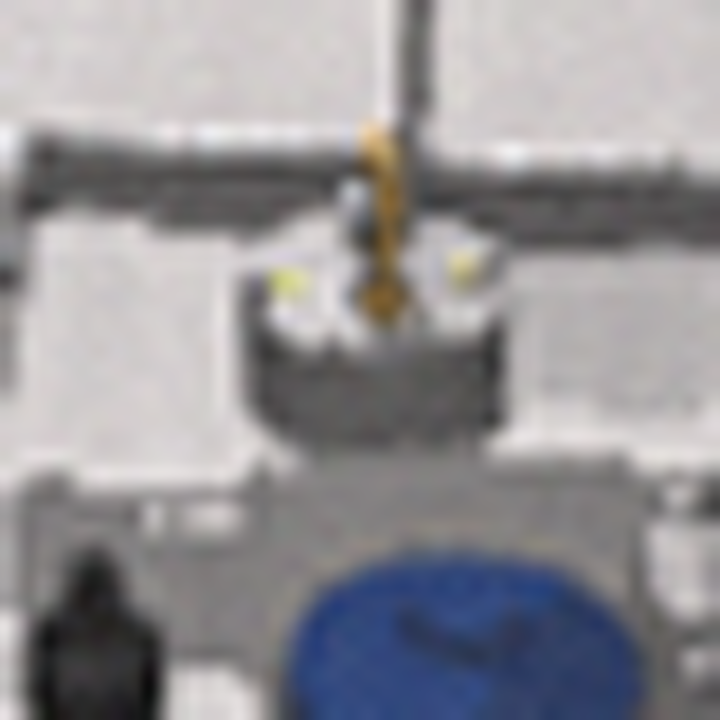

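Call:
{"method": "jog_arm", "body": {"targets": "0 0.0025 0 0 0 0 -1; 0 0.005 0 0 0 0 -1; 0 0.0075 0 0 0 0 -1; 0 0.0105 0 0 0 0 -1; 0 0.0135 0 0 0 0 -1; 0 0.0165 0 0 0 0 -1; 0 0.02 0 0 0 0 -1; 0 0.024 0 0 0 0 -1"}}

```text
clock: 30.8
tool_pos: [0.4212, -0.3497, 0.197]
orientation: [179.9, -0.0, -74.6]
force: [0.1, -0.7, -1.4]
opening: 0.018
```

```bash
python3 - <<'E'
from h import *
for i in range(2):
    o=telemetry.get_obs();print(o['tool_pos'].round(4),o['force'].round(2)); s=snapshot('side')
save(s,'s21.png',(275,125,315,165),18)
E
```

```text
[ 0.4212 -0.3497  0.197 ] [ 0.12 -0.7  -1.44]
[ 0.4207 -0.3497  0.197 ] [-0.12  0.85 -1.77]
```

View pics/s21.png

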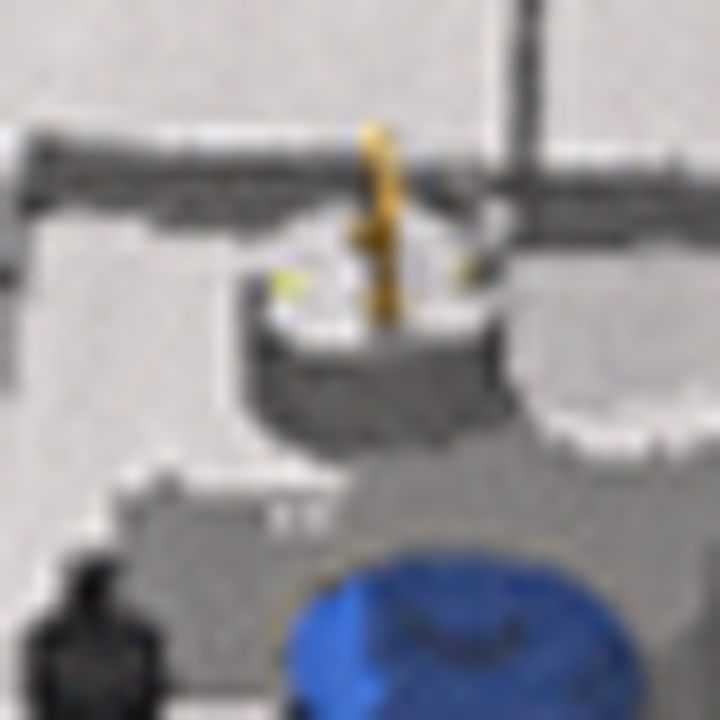

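```bash
python3 - <<'E'
from h import *
goto([.44,-.05,.36],-85);goto([.4448,.3457,.36],-108.8)
E
```

```text
-> [ 0.44 -0.05  0.36] -85 : [-0.2839, -0.0973, -0.1633] [0.13, -0.04, 10.35]
-> [0.4448 0.3457 0.36  ] -108.8 : [-0.6642, -0.2067, -0.1637] [0.12, -0.06, 34.15]
```

Call:
{"method": "jog_arm", "body": {"targets": "0 0 -0.03 0 0 0 -1; 0 0 -0.08 0 0 0 -1; 0 0 -0.13 0 0 0 -1; -0.025 -0.009 -0.16 0 0 2 -1; -0.07 -0.024 -0.163 0 0 4 -1; -0.125 -0.043 -0.163 0 0 6 -1; -0.18 -0.062 -0.163 0 0 8 -1; -0.235 -0.08 -0.163 0 0 10 -1"}}

```text
clock: 31.9
tool_pos: [0.436, -0.1001, 0.36]
orientation: [179.9, -0.0, -84.7]
force: [1.2, -0.2, -0.6]
opening: 0.0183
```

```bash
python3 - <<'E'
from h import *
st();goto([.4448,.3457,.35],-108.8)
E
```

```text
{'clock': 31.9, 'joint_pos': [12.489, -5.2604, -12.684, 0.0303, -82.6591, -7.2283], 'tool_pos': [0.436, -0.1001, 0.36], 'orientation': [179.9217, -0.0402, -84.7353], 'force': [1.2026, -0.2401, -0.5965], 'moment': [0.0946, -0.0929, -0.0291], 'opening': 0.0183}
-> [0.4448 0.3457 0.35  ] -108.8 : [-0.4431, -0.0497, 0.0096] [0.07, -0.06, 24.06]
```

Call:
{"method": "jog_arm", "body": {"targets": "-0.055 -0.006 0 0 0 3 -1; -0.11 -0.012 0 0 0 6 -1; -0.165 -0.018 0 0 0 9 -1; -0.22 -0.025 0 0 0 12 -1; -0.275 -0.031 0 0 0 15 -1; -0.33 -0.037 0 0 0 18 -1; -0.385 -0.043 0.003 0 0 21 -1; -0.43 -0.048 0.008 0 0 24 -1"}}

```text
clock: 32.9
tool_pos: [0.444, 0.3348, 0.3516]
orientation: [180.0, -0.0, -108.8]
force: [0.4, -0.7, -1.2]
opening: 0.0177
```

```bash
python3 - <<'E'
from h import *
st();goto([.4448,.3457,.1828],-108.8)
s=snapshot('side');save(s,'s22.png',(200,90,330,300),3.5)
E
```

```text
{'clock': 32.9, 'joint_pos': [57.1646, 6.0816, -2.2606, -0.0352, -81.7125, -75.9392], 'tool_pos': [0.444, 0.3348, 0.3516], 'orientation': [179.9529, -0.0447, -108.7797], 'force': [0.3918, -0.6858, -1.211], 'moment': [-0.0388, -0.0046, 0.0083], 'opening': 0.0177}
-> [0.4448 0.3457 0.1828] -108.8 : [-0.0107, 0.0027, 0.1688] [0.05, -0.04, 0.02]
```

View pics/s22.png

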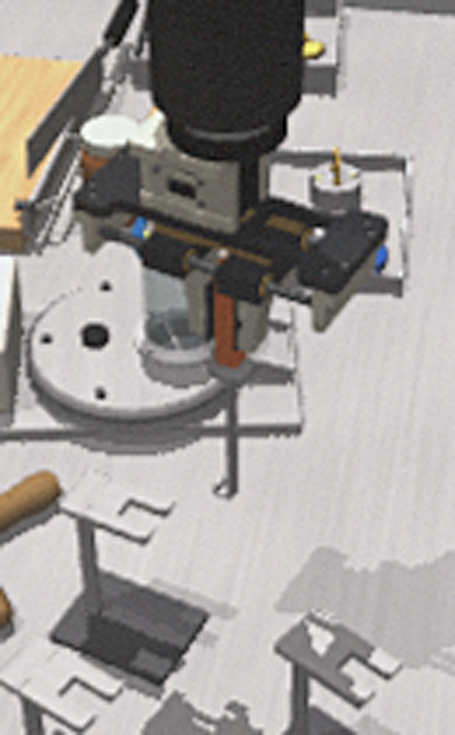

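Call:
{"method": "jog_arm", "body": {"targets": "-0.005 0.001 0.01 0 0 0 -1; -0.0107 0.0027 0.04 0 0 0 -1; -0.0107 0.0027 0.075 0 0 0 -1; -0.0107 0.0027 0.11 0 0 0 -1; -0.0107 0.0027 0.14 0 0 0 -1; -0.0107 0.0027 0.16 0 0 0 -1; -0.0107 0.0027 0.168 0 0 0 -1; -0.0107 0.0027 0.168 0 0 0 -1"}}

```text
clock: 33.95
tool_pos: [0.4446, 0.349, 0.1814]
orientation: [179.9, -0.1, -108.9]
force: [0.8, -0.3, -1.2]
opening: 0.0181
```

```bash
python3 - <<'E'
from h import *
for i in range(2):
    o=st();s=snapshot('side')
t=snapshot('top')
goto([.522,.3199,.1828],-108.8)
p=o['tool_pos'];F=np.array([p[0],p[1],p[2]-.1508])
ov(s,F,o['orientation'][2]+90,None,0,'s23.png',210,215,280,285,10)
# fork overlay for seat hypothesis
x0,y0,k=210,215,10
im=cv2.imread('pics/s23.png')
for (sx,sy),yaw,col in(((.522,.3199),-18.0,(255,0,0)),):
    a=np.radians(yaw);ax=np.array([np.cos(a),np.sin(a),0]);ay=np.array([-ax[1],ax[0],0])
    for lx in np.arange(-.024,.013,.004):
        for ly in(-.0095,.0095,-.0235,.0235):
            u=(px(s,np.array([sx,sy,.15])+ax*lx+ay*ly)+.5-[x0,y0])*k;cv2.circle(im,tuple(int(round(v)) for v in u),2,col,-1)
    for ly in np.arange(-.0095,.0096,.0038):
        u=(px(s,np.array([sx,sy,.15])+ax*.012+ay*ly)+.5-[x0,y0])*k;cv2.circle(im,tuple(int(round(v)) for v in u),2,(0,200,0),-1)
cv2.imwrite('pics/s23.png',im)
E
```

```text
{'clock': 33.95, 'joint_pos': [57.9083, 12.3595, -16.9279, -0.0918, -60.8728, -76.7532], 'tool_pos': [0.4446, 0.349, 0.1814], 'orientation': [179.8853, -0.1377, -108.8895], 'force': [0.8323, -0.3444, -1.2076], 'moment': [0.0405, 0.0425, -0.0149], 'opening': 0.0181}
{'clock': 34.0, 'joint_pos': [57.9164, 12.3294, -16.8722, -0.0785, -60.886, -76.7538], 'tool_pos': [0.4449, 0.3495, 0.1821], 'orientation': [179.9133, -0.0696, -108.8757], 'force': [0.4271, -0.0196, -0.5867], 'moment': [0.035, 0.0573, -0.0052], 'opening': 0.0179}
-> [0.522  0.3199 0.1828] -108.8 : [0.0034, -0.0825, -0.0004] [0.08, -0.02, -0.07]
```

View pics/s23.png

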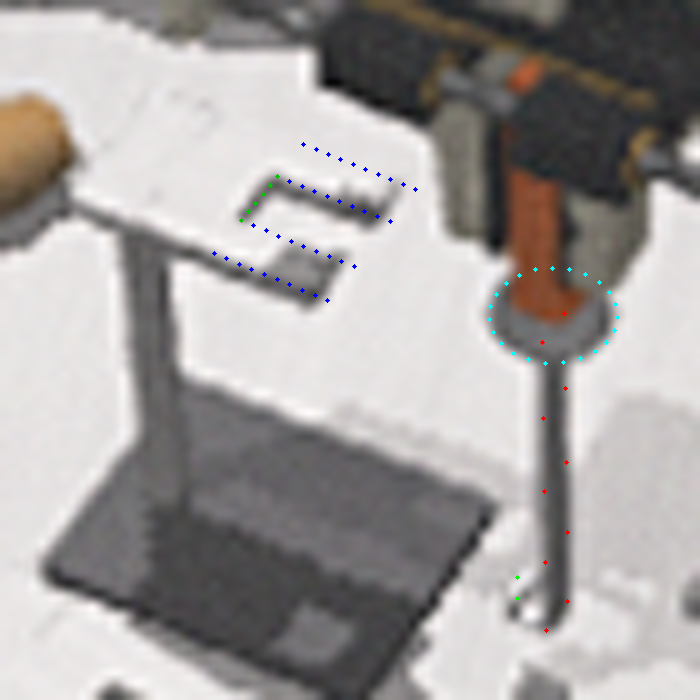

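Call:
{"method": "jog_arm", "body": {"targets": "0.0034 0 -0.002 0 0 0 -1; 0.0034 -0.01 -0.002 0 0 0 -1; 0.0034 -0.025 -0.002 0 0 0 -1; 0.0034 -0.04 -0.002 0 0 0 -1; 0.0034 -0.055 -0.002 0 0 0 -1; 0.0034 -0.068 -0.002 0 0 0 -1; 0.0034 -0.078 -0.002 0 0 0 -1; 0.0034 -0.0825 -0.002 0 0 0 -1"}}

```text
clock: 35.1
tool_pos: [0.5226, 0.3196, 0.1842]
orientation: [179.9, -0.0, -108.9]
force: [-0.7, 0.4, -1.3]
opening: 0.018
```

```bash
python3 - <<'E'
from h import *
for i in range(2):
    o=st();s=snapshot('side')
save(s,'s24.png',(200,190,280,270),9)
goto([.522,.3199,.1758],-108.8)
E
```

```text
{'clock': 35.1, 'joint_pos': [49.6552, 16.4881, -10.8935, -0.0747, -62.6765, -68.5248], 'tool_pos': [0.5226, 0.3196, 0.1842], 'orientation': [179.917, -0.0298, -108.9039], 'force': [-0.6781, 0.4236, -1.3469], 'moment': [0.0297, 0.0613, 0.0219], 'opening': 0.018}
{'clock': 35.15, 'joint_pos': [49.6474, 16.4915, -10.8873, -0.0685, -62.678, -68.5153], 'tool_pos': [0.5227, 0.3196, 0.1842], 'orientation': [179.9226, -0.0306, -108.8994], 'force': [-0.1092, 0.7279, -1.1462], 'moment': [0.1319, -0.0475, 0.0343], 'opening': 0.0177}
-> [0.522  0.3199 0.1758] -108.8 : [-0.0001, 0.0003, 0.0084] [0.08, -0.03, -0.09]
```

View pics/s24.png

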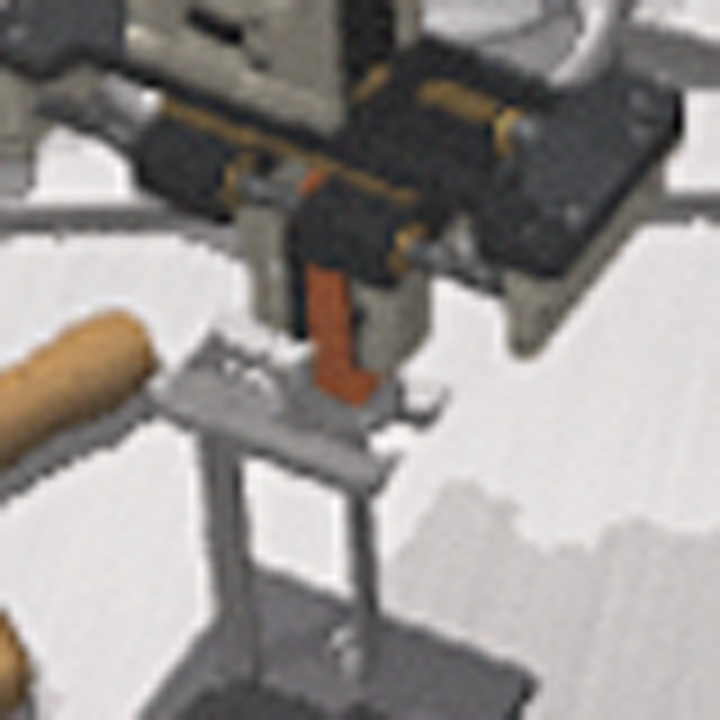

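The shank is in the slot. I'll lower it until it seats.

Call:
{"method": "jog_arm", "body": {"targets": "0 0 0.002 0 0 0 -1; 0 0 0.004 0 0 0 -1; 0 0 0.006 0 0 0 -1; 0 0 0.007 0 0 0 -1; 0 0 0.0076 0 0 0 -1; 0 0 0.008 0 0 0 -1; 0 0 0.0083 0 0 0 -1; 0 0 0.0083 0 0 0 -1"}}

```text
clock: 36.2
tool_pos: [0.5221, 0.3201, 0.1785]
orientation: [180.0, 0.0, -108.8]
force: [-8.4, -1.1, 15.5]
opening: 0.018
```

```bash
python3 - <<'E'
from h import *
for i in range(3):
    o=telemetry.get_obs();print(o['tool_pos'].round(4),o['force'].round(2)); s=snapshot('side')
E
```

```text
[0.5221 0.3201 0.1785] [-8.41 -1.08 15.45]
[0.5221 0.3201 0.1785] [-8.03 -1.81 14.01]
[0.5221 0.32   0.1785] [-7.28 -1.42 15.44]
```

Call:
{"method": "jog_arm", "body": {"targets": "0 0 -0.002 0 0 0 -1; 0 0 -0.0045 0 0 0 -1; 0 -0.001 -0.0055 0 0 0 -1; 0 -0.002 -0.0055 0 0 0 -1; 0 -0.003 -0.0055 0 0 0 -1; 0 -0.0035 -0.0055 0 0 0 -1; 0 -0.0035 -0.0055 0 0 0 -1; 0 -0.0035 -0.0055 0 0 0 -1"}}

```text
clock: 37.35
tool_pos: [0.5254, 0.3189, 0.184]
orientation: [180.0, 0.0, -108.8]
force: [-0.7, -0.0, -1.4]
opening: 0.0179
```

```bash
python3 - <<'E'
from h import *
for i in range(2):
    o=telemetry.get_obs();print(o['tool_pos'].round(4),o['force'].round(2)); s=snapshot('side')
save(s,'s25.png',(215,215,265,275),12)
t=snapshot('top');save(t,'t25.png',(180,150,250,220),9)
E
```

```text
[0.5254 0.3189 0.184 ] [-0.69 -0.01 -1.39]
[0.5254 0.3189 0.184 ] [ 1.03 -0.44 -0.81]
```

View pics/s25.png

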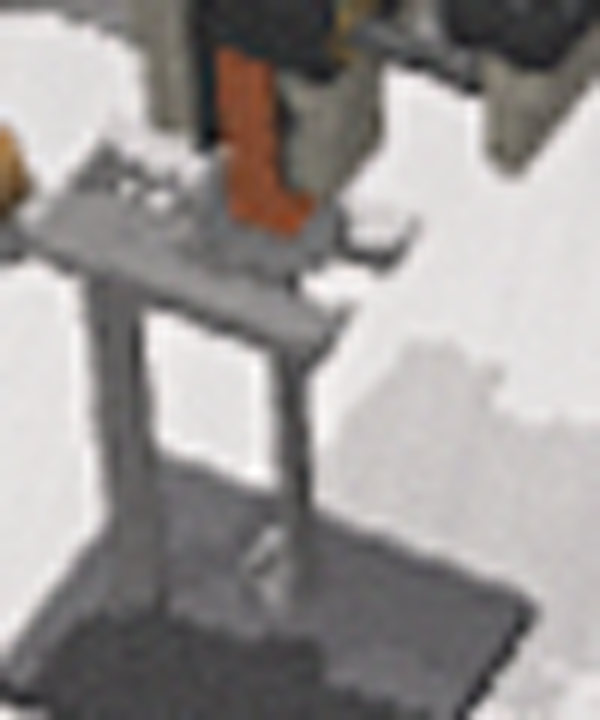

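View pics/t25.png

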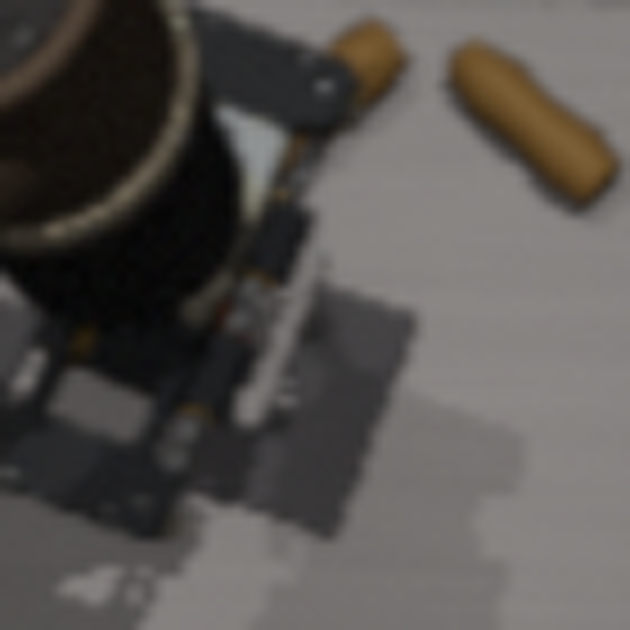

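Call:
{"method": "jog_arm", "body": {"targets": "0 0 0.0015 0 0 0 -1; 0 0 0.003 0 0 0 -1; 0 0 0.0045 0 0 0 -1; 0 0 0.0055 0 0 0 -1; 0 0 0.006 0 0 0 -1; 0 0 0.0065 0 0 0 -1; 0 0 0.0068 0 0 0 -1; 0 0 0.0068 0 0 0 -1"}}

```text
clock: 38.5
tool_pos: [0.5254, 0.3189, 0.1785]
orientation: [-180.0, 0.1, -108.8]
force: [-4.2, -1.2, 7.7]
opening: 0.0174
```

```bash
python3 - <<'E'
from h import *
for i in range(2):
    o=telemetry.get_obs();print(o['tool_pos'].round(4),o['force'].round(2)); s=snapshot('side')
save(s,'s26.png',(215,215,265,275),12)
E
```

```text
[0.5254 0.3189 0.1785] [-4.16 -1.2   7.72]
[0.5254 0.3189 0.1785] [-4.27 -1.03  8.92]
```

Call:
{"method": "jog_arm", "body": {"targets": "0 0 0 0 0 0 -1; 0 0 0 0 0 0 -1; 0 0 -0.0003 0 0 0 -1; 0 0 -0.0003 0 0 0 -0.6; 0 0 -0.0003 0 0 0 -0.3; 0 0 -0.0003 0 0 0 0; 0 0 -0.0003 0 0 0 0.5; 0 0 -0.0003 0 0 0 1"}}

```text
clock: 39.6
tool_pos: [0.5254, 0.319, 0.1789]
orientation: [-180.0, 0.1, -108.8]
force: [-0.5, 0.4, -0.3]
opening: 0.0522
```

```bash
python3 - <<'E'
from h import *
for i in range(2):
    o=telemetry.get_obs();print(o['tool_pos'].round(4),o['force'].round(2),o['opening']); s=snapshot('side')
save(s,'s27.png',(205,190,275,275),9)
E
```

```text
[0.5254 0.319  0.1789] [-0.54  0.35 -0.25] 0.052240598937689106
[0.5254 0.319  0.1789] [-0.89  0.96 -0.67] 0.056290175748385636
```

View pics/s27.png

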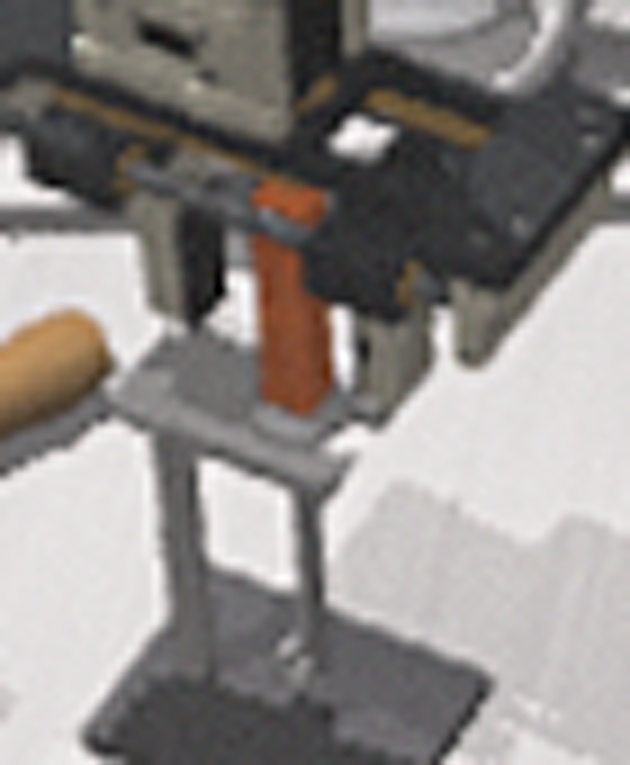

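Call:
{"method": "jog_arm", "body": {"targets": "0 0 0 0 0 0 1; 0 0 0 0 0 0 1; 0 0 0 0 0 0 1; 0 0 -0.015 0 0 0 1; 0 0 -0.035 0 0 0 1; 0 0 -0.06 0 0 0 1; 0 0 -0.09 0 0 0 1; 0 0 -0.12 0 0 0 1"}}

```text
clock: 40.7
tool_pos: [0.5254, 0.3187, 0.3011]
orientation: [-179.9, 0.1, -108.8]
force: [0.3, 0.4, 1.5]
opening: 0.0878
```

Call:
{"method": "jog_arm", "body": {"targets": "0.01 0.02 -0.04 0 0 0 1; 0.01 0.06 -0.06 0 0 0 1; 0.02 0.09 -0.06 0 0 0 1; 0.02 0.09 -0.06 0 0 0 1; 0.02 0.09 -0.06 0 0 0 1; 0.02 0.09 -0.06 0 0 0 1; 0.02 0.09 -0.06 0 0 0 1; 0.02 0.09 -0.06 0 0 0 1"}}

```text
clock: 41.7
tool_pos: [0.434, 0.3286, 0.3606]
orientation: [-180.0, 0.1, -108.8]
force: [-0.3, -0.0, 1.1]
opening: 0.0877
```

```bash
python3 - <<'E'
from h import *
st();s=snapshot('side');save(s,'s28.png',(175,110,325,290),4.4)
save(s,'s28b.png',(205,190,275,275),9);save(s,'s28c.png',(255,110,330,185),9)
E
```

```text
{'clock': 41.7, 'joint_pos': [57.7766, 4.6645, -2.7476, 0.0219, -82.4828, -76.6189], 'tool_pos': [0.434, 0.3286, 0.3606], 'orientation': [-179.9546, 0.0972, -108.8394], 'force': [-0.2827, -0.0127, 1.0574], 'moment': [0.05, 0.0891, 0.0156], 'opening': 0.0877}
```

View pics/s28.png

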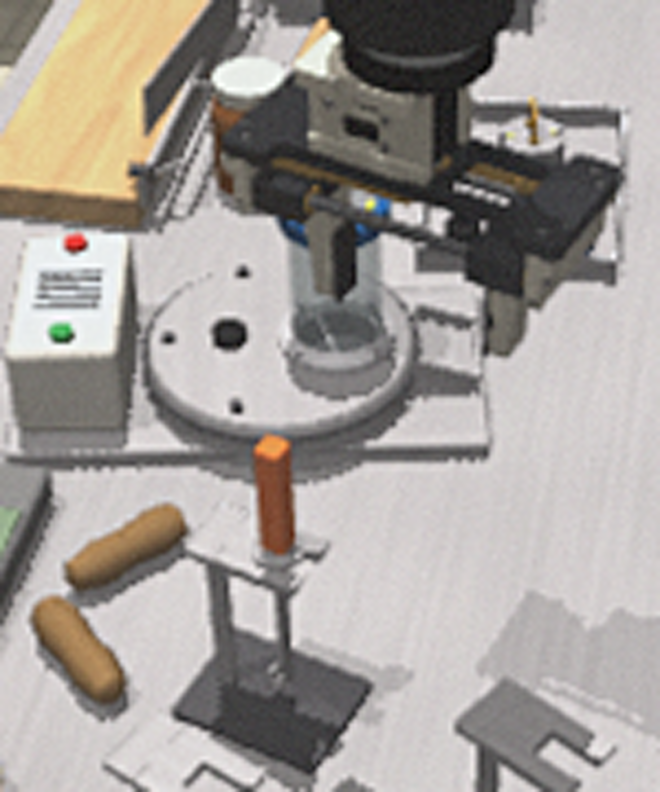

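View pics/s28b.png

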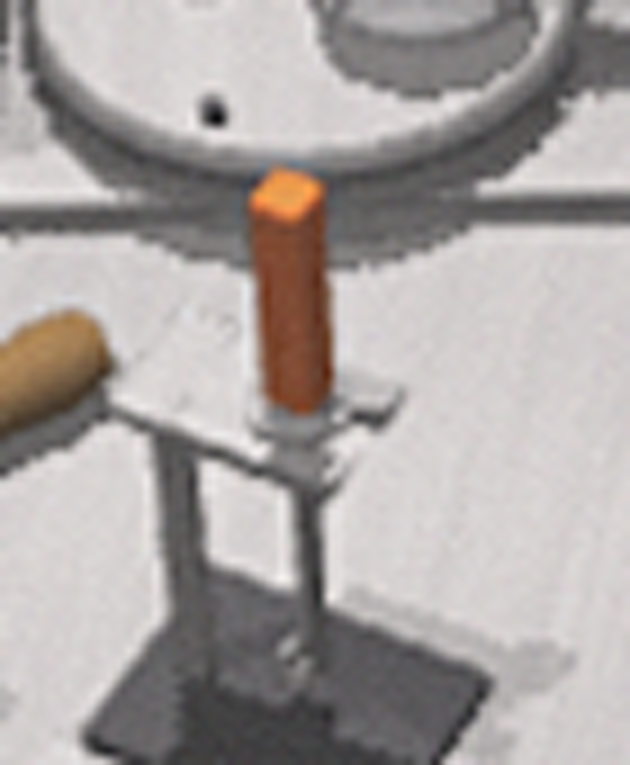

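View pics/s28c.png

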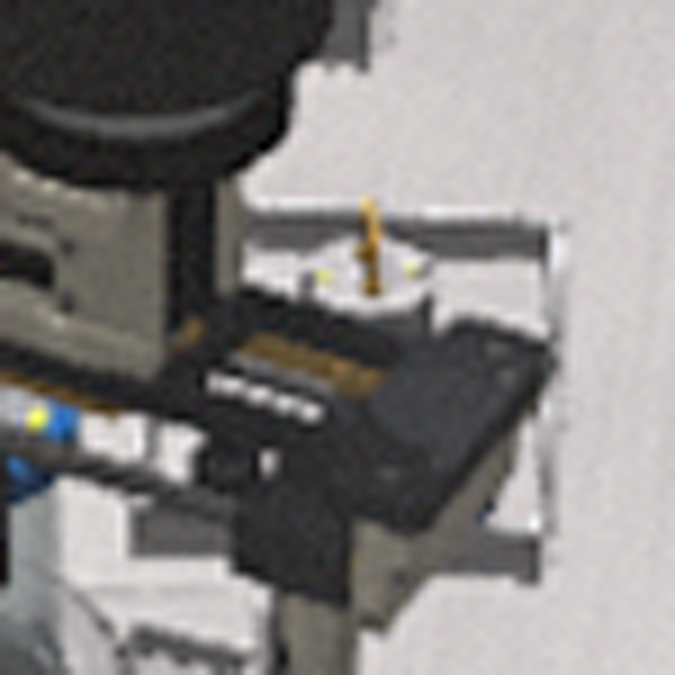

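```bash
python3 - <<'E'
from h import *
st();print(job.close_job())
E
```

```text
{'clock': 41.75, 'joint_pos': [57.7867, 4.6533, -2.7504, 0.0217, -82.4807, -76.6198], 'tool_pos': [0.4339, 0.3286, 0.3607], 'orientation': [-179.9523, 0.1074, -108.8302], 'force': [-0.2798, 0.0333, 0.2719], 'moment': [0.0012, 0.1045, -0.0131], 'opening': 0.0878}
the job is handed in; nothing more can be done
None
```

The follower is out of the tube and standing free in the empty half of the parts tray, and the hook hangs upright in its stand again. I handed the job in at 41.75 s.

**What I did:**
- **Drawing it out:** I took the hook from the rightmost stand and hooked the follower's loop. I drew it up to the keeper, turned it about 4.5° to line up the notches, and lifted it past the lugs. Force readings at the check points showed only the hanging weight, so nothing was forced.
- **Setting it down:** I lowered the follower slowly onto the tray floor until its weight came off the hook, then unhooked it. The fingers never touched it.
- **Hanging the hook back:** I slid it over the ridge into the fork, lowered it onto the tines and released it.

**Last checks:** the final side picture shows the hook upright in its fork and the follower upright in the tray. The gripper was open and clear, with only noise in the force reading. In that picture the arm hid the cap, the knob and part of the follower. They looked right in the earlier view at the tray, just after the follower was unhooked.

**What disagreed:** the hook sat about 2.7 mm lower in the grip than I had assumed, probably because the lift began before the fingers had closed. On hanging it back, the hook therefore touched the fork early, with about 15 N down and 8 N sideways. I raised it and moved it 3.5 mm. It touched again at the same height with about 8 N, so I took that as properly seated, eased the push off and let go.

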